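Pry the retaining ring out of a filter holder

ROBOT

A 7-joint arm with a two-finger parallel gripper is mounted at the origin on the work surface. World frame = base frame: x ahead of the robot, y to its left, z up, the work surface at z = 0. Lengths are in mm, angles in rad, forces in N, time in s.
With the tool pointing down it reaches from about 400 to 850 mm from the base axis. Payload 4.5 kg.
Tool frame: the origin (TCP) lies midway between the tips of the shut fingers; the grasp point (between the pads) lies robot.grasp_offset behind it (robot.grasp_offset is the distance from the TCP to the grasp point, in mm); z points along the fingers, y is the line along which they close (so a half turn about z gives the same grasp; the last joint's range is limited). The gripper opens to 85 mm and grips with 20 to 120 N. Pads are 22 mm wide; open, the fingers measure 114 mm over their backs; the gripper's body (76 mm by 85 mm) begins 54 mm behind the grasp point. The pads swing forward as they close: fully open they stand 13 mm farther back than shut.
Start: joints at [1.362, 0.689, -0.195, 1.565, 0.157, 0.902, -0.215], TCP at [150.292, -606.685, 231.317] pointing down, gripper open.
Joint ranges: [-3.01, 3.01], [-0.46, 2.08], [-1.47, 1.51], [0.13, 2.56], [-1, 4.14], [0.04, 2.09], [-2.66, 2.66]. Speed limits (rad/s): [2.57, 2.57, 3.14, 3.14, 3.14, 3.14, 3.14].

INTERFACE

Orientations are given as a unit quaternion [w, x, y, z].
In Python, from workcell import robot, optics gives the robot as it stands.
- The arm moves only by the tool move_arm, never from a script. Its arguments are lists of equal length, an entry for each row: "slide": the shift along the tool's x, y, z in cm, a list of three; "yaw": the turn about the tool's z in rad; "claw": the closure in counts, from 0 (fully open) to 255 (shut). In form: {"slide": [[x, y, z], ...], "yaw": [yaw, ...], "claw": [claw, ...]}. A call has 1 to 8 rows; each row shifts and turns the commanded pose from where the row before left it, along the tool's axes as they then stand; what a row does not reach is not made up. A row lasts 1/12 s, in which the tool goes at most 41.7 mm and 7.16 degrees, less where a joint would pass 70% of its speed; a pose out of reach is approached as far as the arm can. A call with a gripper value outside its range is refused whole. The fingers move at their own pace and stop on an object; "force" is the grip in N (left out, the last holds). Time passes only in rows, so rows that do not move let the fingers close. It gives the time, the measured TCP pose, the force, the opening and the grip force at its end, in the units of the state.
- robot.state(): the state, without advancing time (a new reading comes with each control period).
- optics.get_image(name): name is "side" or "top" or "wrist"; returns (picture, depth): 400x640x3 uint8, red, green, blue; 400x640 float32, mm along the optical axis (not along the pixel's ray), 0 where there is no reading.
- optics.calibration(name): a dict with "camera_matrix" (3x3 intrinsics, pixels), "R" (3x3) and "t" (3): a world point X has camera coordinates R X + t. Camera axes: x right, y down, z forward; pixel columns grow to the right and rows downward; lengths in mm; the calibration is good to about 2 mm. A picture is of the moment at which its call begins: read the wrist's pose just before it. calibration takes no time and is no camera call; for the wrist camera it gives the pose at the moment of the call.
- robot.finish_job(): hands the job in; it is judged then, once.
Trained networks look in the newest picture that a camera, given by its name, has taken for a name from the list of things; names that differ only in an ending like _2 or _b are one class to them, and where a whole thing is asked for, a point or a joint stands for the part that bears it (a point fixed in the world has none). Each returns a list of dicts, best first, with "conf" (0 to 1); they miss things now and then, are a little off and sometimes report something else, mostly with a low value. They report only what shows in the picture. A call takes as long as a camera call. They do not tell look-alikes from the thing itself.
- optics.masks_of(camera, query): "region" (400x640 bool, what is visible of it) and "pixel" ([row, column] in pixels, amid what is visible of it).
- optics.landmark_of(camera, query): "pixel" ([row, column] in pixels: a listed point, or the origin of a listed thing).
The state is a dict: "clock": time; "joints": joint angles; "joint_velocities": joint speeds; "joint_efforts": joint torques, N m; "tool_pos": TCP position; "eef_rot": TCP orientation; "force": force on the tool from outside, world axes, zero at the start; "torque": the same for the moment, N m; "width": finger opening in mm; "grasp_force": force on a finger pad.
Only numpy, scipy, OpenCV 4.12 (cv2) and the standard library are available. Lean on these libraries where they do the work, as an engineer would, in place of code of your own. Each camera call takes 0.05 s, during which the arm holds its last target. There are 200 camera calls.

TASK

Take the hook pick from its stand, lower its toe into the gap of the split ring until it rests lightly on the spacer below, slide it along the spacer, keeping it in light contact, until the tip is well under the ring's free end, and lift that end until it has snapped past the brass catch and stays resting on it with the pick drawn away. Hang the pick back upright in its stand, then draw the ring out of the holder with the fingers and lay it flat in the green tray. Never press hard on the spacer (there is glass under it) or force the ring, do not let the ring spring away or drop, and leave the lamp, tape and jar alone.

Things in the scene. Friction and masses are not known exactly. Their poses are not given: they have to be found in the camera images.
- holder: Round dark filter holder on a square 130 mm aluminium base, bolted down. Origin: centre of its underside; angles are counted about its z from x towards y. Bore radius 36 mm; ring groove with floor 22 mm above the bench, wall inside radius 43, outside 56 mm, wall top 25 mm up. From 95 to 200 degrees the groove floor is cut away (pry pocket), open down to the spacer.
- gap (a point): Point on the holder in the middle of the free part of the ring's gap (radius 37 mm, 142 degrees), 22 mm above the bench. A brass key, top 26 mm up, fills the gap's other part (108 to 117 degrees) and stops the ring from turning. The room for the toe is from 117 to 163 degrees, between radius 0 and 43 mm.
- pocket (a point): Point on the holder under the gap, 18 mm above the bench (radius 37 mm, 142 degrees): the highest that the spacer can lie. The spacer is a flat plate with a bright metal rim filling the bore up to radius 41 mm, amber filter glass below it. Its top is hidden work: 4 to 9 mm below the seated ring, different every time, found only by touch. It gives on a spring of 4 N per mm; over 8 N the glass cracks.
- catch_nose (a point): Nose of the sprung brass catch, 12 mm wide, at radius 39 mm, 180 degrees (holder's -x side), 28 mm above the bench; catch top 29 mm up. It overhangs the ring by 3 mm near its free end. The end pushed up (4 to 9 N, growing) makes it slide outwards; it snaps in below and the force drops to nothing. Raised 2 mm more, the end stays up 7 to 9 mm above its seat.
- lips (a point): Midway between two fixed lips, at -30 and +30 degrees of the holder, which overhang the far side of the ring by 2.5 mm; underside of the lips 28 mm, top 31 mm above the bench. The ring leaves them by moving towards the holder's -x by 8 mm or more, with its free end raised.
- ring: Rigid steel split ring, outer radius 42, inner 34 mm, 4 mm thick, about 45 g. Origin: centre of its underside; z up. In its frame it runs from the free end at 165 degrees on through 180, 270, 360 to 465 (= 105) degrees; the gap is 105 to 165. At the start it lies in the groove, underside 22 mm above the bench, turned like the holder (0.5 mm of play).
- ring_end (a point): Middle of the free end face of the ring (radius 38 mm, 165 degrees in the ring's frame), at the height of its underside.
- pinch (a point): Point inside the ring's band (radius 38 mm, 210 degrees in the ring's frame, mid-thickness), beside the catch: the place to pinch the ring across its 8 mm band, along the radius, once the free end is up.
- pick: Hook pick, 115 mm tall, about 60 g, hanging upright in its stand. Origin: on the shank's axis at the underside of the toe; z up along the handle, x where the toe points. Toe: round bar 3 mm thick along x, rounded tip 14 mm from the axis. Shank 5 mm thick up to z = 62 mm; black collar 26 mm wide, z = 62 to 67; orange handle 14 x 14 mm, faces along x and y, z = 67 to 115 mm.
- pick_tip (a point): Tip of the pick's toe, on the middle line of the toe (in the pick's frame x = 14 mm, z = 1.5 mm).
- stand: Pick stand, fixed: base 90 x 70 mm, blue plate with its top 75 mm above the bench. Origin: centre of its underside. A slot 12 mm wide in y, 54 mm long in x, goes down through the plate. The pick hangs in it by its collar, toe along the stand's +x, pick origin 13 mm above the bench.
- slot (a point): Where the pick's axis belongs in the stand: on the slot's middle line, 6 mm towards the stand's -x from its centre, at the plate's top.
- tray: Green open tray, fixed, 180 (x) x 160 (y) mm, rim 16 mm high, walls and floor 4 mm thick. Origin: centre of its underside.
- globe: Bystander: glowing globe lamp, ball of radius 50 mm on a black foot, 132 mm tall, loose. Origin: centre of its underside.
- tape: Bystander: roll of white tape lying flat, outer radius 45 mm, 24 mm high, loose. Origin: centre of its underside.
- jar: Bystander: small amber jar, radius 22 mm, 60 mm tall, loose. Origin: centre of its underside.
There are look-alikes about, which are no part of the job. Of the things like the stand, leave any that is pink; of the rest the larger one is meant.

How it is judged (in metres and radians):
On the way, in this order (a step that is already met when the one before it is completed fails the run):
1. the pick is held, lifted out of its stand (z of pick in the frame of stand above 0.04 m and contact force between the fingers and pick above 0.5 N), for 0.1 s.
2. the toe rests on the spacer, in the ring's gap, for 0.2 s (contact force between pick and holder above 0.2 N and z of pick_tip in the frame of holder below 0.0215 m and horizontal distance between pick_tip and holder below 0.0425 m and y of pick_tip in the frame of ring above 0.009 m), for 0.2 s.
3. still in contact with the spacer, the tip of the toe is at least 3 mm under the ring's free end (contact force between pick and holder above 0.1 N and z of pick_tip in the frame of ring below 0 m and y of pick_tip in the frame of ring below 0.007 m and horizontal distance between pick_tip and ring between 0.033 and 0.0425 m), for 0.1 s.
4. the toe of the pick bears under the ring's free end and has raised it at least 2.5 mm from its seat, the fingers off the ring (z of ring_end in the frame of holder above 0.0245 m and contact force between pick and ring above 0.1 N and contact force between the fingers and ring below 0.05 N), for 0.05 s.
5. the free end stays up on the catch (at least 6.5 mm above its seat), with neither pick nor fingers touching the ring (z of ring_end in the frame of holder between 0.0285 and 0.045 m and horizontal distance between ring and holder below 0.008 m and contact force between each of pick, the fingers and ring below 0.02 N), for 0.3 s.
6. the pick hangs in its stand again, let go, with the free end of the ring still up on the catch (z of pick in the frame of stand below 0.016 m and horizontal distance between pick and stand below 0.03 m and angle between pick's own z axis and vertical below 0.1 rad and contact force between the fingers and pick below 0.02 N and z of ring_end in the frame of holder above 0.0285 m and horizontal distance between ring and holder below 0.008 m), for 0.2 s.
At the end, for the whole second after the job is handed in: The ring lies flat on the tray's floor (within 3.4 degrees of level, its underside less than 8 mm above the bench, centre within 50 mm of the tray's), at rest and released; the pick hangs upright (within 0.1 rad) in its stand by its collar, at rest and released (horizontal distance between ring and tray below 0.05 m and z of ring in the frame of tray below 0.008 m and angle between ring's own z axis and vertical below 0.06 rad and linear speed of each of ring, pick below 0.01 m/s and z of pick in the frame of stand between 0.01 and 0.016 m and horizontal distance between pick and stand below 0.03 m and angle between pick's own z axis and vertical below 0.1 rad); the robot touches nothing.
It fails at once if the pick presses on the spacer or the holder with more than 8 N (contact force between pick and holder above 8 N).
It fails at once if the pick forces the ring with more than 16 N (contact force between pick and ring above 16 N).
It fails at once if the ring springs away or drops: it moves at more than 0.6 m/s without being held (linear speed of ring above 0.6 m/s and contact force between the fingers and ring below 0.05 N).
It fails at once if the ring is pulled with the fingers while its free end is still down in the groove (contact force between the fingers and ring above 3 N and z of ring_end in the frame of holder below 0.026 m and horizontal distance between ring and holder below 0.01 m).
It fails at once if lamp, tape or jar is pushed more than 20 mm or tipped over (distance of any of globe, tape, jar from where it was at the start of the episode above 0.02 m or angle between any of globe, tape, jar's own z axis and vertical above 0.3 rad).
It also fails if it takes over 72 s, if anything falls off the work surface, if the arm or the gripper's body presses on something with over 40 N, if the wrist force passes 120 N, or if a joint passes its speed limit or range.

## Working session

There is one attempt and no reset: what is moved stays moved. The work goes in short steps, Python scripts to look and compute and a tool call to move; the robot and the scene stay as the last step left them, time stands still between calls to the robot, and variables do not carry over. Pictures are saved under pics/ and viewed, at most 10 in all, crops included, and the job is handed in when it is done.

Besides the shell and the picture viewer there is one more tool, called as name([rows], argument=value, ...), one row to a line, values as JSON. move_arm: Moves the arm, as the interface text tells. Its arguments: {"type":"object","properties":{"slide":{"type":"array"},"yaw":{"type":"array"},"claw":{"type":"array"},"force":{"type":"number"}},"required":["slide","yaw","claw"]}

```bash
mkdir -p pics; ls
cat > h.py <<'E'
import numpy as np, cv2
from workcell import robot, optics
def px2w(cam,r,c,d=None,z=None,cal=None):
    cal=cal or optics.calibration(cam);K=np.array(cal["camera_matrix"]);R=np.array(cal["R"]);t=np.array(cal["t"]).ravel()
    ray=R.T@np.linalg.inv(K)@np.array([c,r,1.0]); o=-R.T@t
    s=d if d is not None else (z-o[2])/ray[2]
    return o+s*ray
def save(n,im): cv2.imwrite("pics/"+n,cv2.cvtColor(im,cv2.COLOR_RGB2BGR))
E
python3 - <<'E'
from h import *
s=robot.state();print(s, robot.grasp_offset)
P={}
for c in("top","side"):
    im,d=optics.get_image(c);save(c+"0.png",im);np.save(c+"_d.npy",d);np.save(c+"_i.npy",im)
    cal=optics.calibration(c);print(c,np.round(-np.array(cal["R"]).T@np.array(cal["t"]).ravel()))
    for q in("holder","pick","stand","tray","globe","tape","jar","ring"):
        try:
            for m in optics.masks_of(c,q)[:4]:
                r,k=np.where(m["region"]);dd=d[m["region"]];ok=dd>0
                W=np.array([px2w(c,a,b,e) for a,b,e in list(zip(r[ok],k[ok],dd[ok]))[::7]])
                print(c,q,round(m["conf"],2),np.round(m["pixel"]),len(r),np.round(np.median(W,0)),np.round(np.percentile(W,3,axis=0)),np.round(np.percentile(W,97,axis=0)))
        except Exception as e: print(q,e)
E
```

```text
pics
{'clock': 0.0, 'joints': array([ 1.36176288,  0.69001149, -0.19452502,  1.5663783 ,  0.15731074,
        0.90250227, -0.21511215]), 'joint_velocities': array([-8.08585083e-05, -5.22606398e-04,  6.01382892e-04,  1.18376133e-03,
        3.82868013e-05, -8.95012670e-04,  4.06079761e-04]), 'joint_efforts': array([ 8.89216626e-04, -5.39607739e+01, -1.26650680e+00, -1.58542746e+01,
        9.03645559e-03,  9.38636600e-03, -2.49252957e-05]), 'tool_pos': array([ 150.07496663, -606.02333719,  230.4580466 ]), 'eef_rot': array([-9.34657665e-04,  9.92632038e-01,  1.21164058e-01, -1.84048248e-04]), 'force': array([ 0.68578788, -0.48564131,  0.63598739]), 'torque': array([-0.03359536,  0.04847833, -0.03691678]), 'grasp_force': 0.0, 'width': 85.19410040478051} 18.700000000000003
top [ 415.  -39. 1155.]
top holder 0.8 [212. 302.] 1722 [557. -28.  13.] [493. -95.   3.] [627.  39.  30.]
top holder 0.43 [241. 388.] 715 [ 463. -264.   71.] [ 421. -303.    4.] [ 504. -242.   79.]
top pick 0.66 [243. 392.] 72 [ 458. -270.   96.] [ 449. -279.   81.] [ 469. -265.  130.]
top stand 0.98 [271. 430.] 425 [
[... 861 characters left out ...]
3.   58.]
side stand 0.84 [340. 376.] 1816 [ 557. -411.   26.] [ 517. -442.    5.] [ 595. -369.   76.]
side stand 0.76 [309. 315.] 1403 [ 465. -293.   10.] [ 424. -314.    5.] [ 506. -251.   77.]
side tray 0.79 [159. 255.] 2552 [470. 243.   4.] [389. 160.  -0.] [562. 325.  15.]
side globe 0.62 [104. 339.] 1165 [746. 273.  93.] [712. 251.   5.] [793. 311. 129.]
side globe 0.23 [158. 257.] 2618 [474. 242.   4.] [390. 160.  -0.] [564. 325.  16.]
side tape 0.63 [162. 368.] 511 [754.  68.  18.] [714.  27.   1.] [796. 109.  25.]
side jar 0.74 [261. 417.] 414 [ 721. -271.   51.] [ 708. -281.    9.] [ 744. -249.   62.]
side ring 0.76 [221. 321.] 233 [557. -40.  24.] [520. -74.  14.] [601.   1.  28.]
```

Run:
```python
from h import *
a=np.load("top_i.npy")[120:320,120:480];b=np.load("side_i.npy")[130:400,180:480]
a=cv2.resize(a,(720,400),interpolation=cv2.INTER_CUBIC)
save("a1.png",a)
b=cv2.resize(b,(660,594),interpolation=cv2.INTER_CUBIC);save("b1.png",b)
```

```text
(no output)
```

View pics/a1.png

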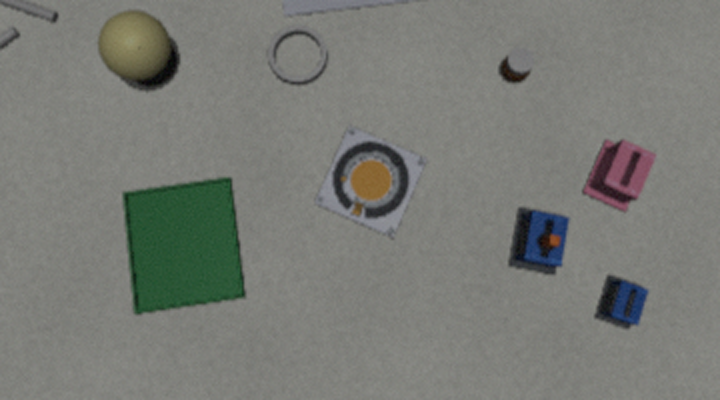

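View pics/b1.png

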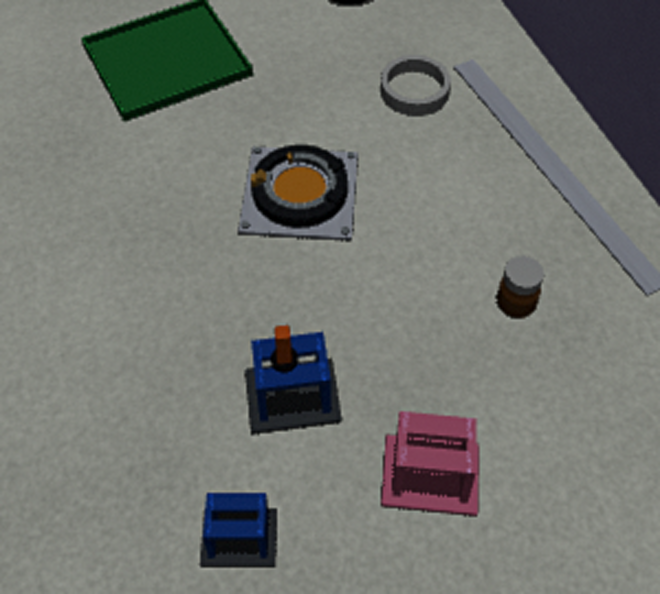

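Blue stand with the pick sits at top (242,391). The look-alikes are the pink stand at (207,427) and the small blue one at (271,430). By the description I choose the large blue one, and I'll check it close up with the wrist camera.

```bash
cat >> h.py <<'E'
def axes(q):
    from scipy.spatial.transform import Rotation as Ro
    return Ro.from_quat([q[1],q[2],q[3],q[0]]).as_matrix()
def plan(target=None,toolx_deg=None):
    s=robot.state();M=axes(s["eef_rot"]);cur=np.degrees(np.arctan2(M[1,0],M[0,0]))
    if target is not None: print("slide cm",np.round(M.T@(np.array(target)-s["tool_pos"])/10,2))
    print("toolx yaw now",round(cur,2),"pos",np.round(s["tool_pos"],1))
    if toolx_deg is not None: print("yaw rad",round(np.radians(-((toolx_deg-cur+180)%360-180)),3))
E
python3 - <<'E'
from h import *
cal=optics.calibration("wrist");R=np.array(cal["R"]);o=-R.T@np.array(cal["t"]).ravel()
s=robot.state();M=axes(s["eef_rot"])
print("cam in tool",np.round(M.T@(o-s["tool_pos"])),"axis",np.round(M.T@R[2],2),"camx",np.round(M.T@R[0],2),cal["camera_matrix"][0])
Z=dict(stand=0,slot=75,pick=13,holder=0,gap=22,catch_nose=28,ring_end=22,lips=28,tray=0,pinch=24)
for c in("top","side"):
    for q in Z:
        for m in optics.landmark_of(c,q)[:2]: print(c,q,round(m["conf"],2),np.round(m["pixel"],1),np.round(px2w(c,*m["pixel"],z=Z[q]),1))
plan([455,-268,260])
E
```

```text
cam in tool [  83.   -0. -143.] axis [-0.32  0.    0.95] camx [-0.  1. -0.] [358.05710042   0.         319.34227532]
top stand 0.85 [272.6 430.9] [ 366.4 -399.5    0. ]
top stand 0.55 [208.  424.7] [ 559.  -395.2    0. ]
top slot 0.91 [273.8 433.6] [ 366.1 -383.3   75. ]
top slot 0.67 [205.2 435. ] [ 556.9 -402.    75. ]
top pick 0.42 [240.8 389.6] [ 462.5 -280.1   13. ]
top holder 0.95 [212.1 301.5] [556.4 -21.7   0. ]
top holder 0.35 [240.8 393.4] [ 462.8 -294.2    0. ]
top gap 0.87 [211.8 293.8] [555.2   0.7  22. ]
top catch_nose 0.61 [220.1 302.4] [529.2 -24.2  28. ]
top ring_end 0.72 [243.1 390.6] [ 455.4 -280.8   22. ]
top ring_end 0.57 [221.1 299.2] [527.1 -14.7  22. ]
top tray 0.57 [240.6 210.2] [478.1 251.9   0. ]
top tray 0.49 [207.7 304. ] [569.6 -29.6   0. ]
top pinch 0.68 [220.2 308.8] [528.8 -43.   24. ]
side stand 0.89 [373.5 286.2] [ 369.1 -391.4    0. ]
side stand 0.7 [308.8 315.7] [ 472.9 -278.7    0. ]
side slot 0.82 [328.  372.8] [ 552.4 -395.4   75. ]
side slot 0.78 [294.8 308.9] [ 459.  -280.8   75. ]
side pick 0.55 [307.5 310.8] [ 462.  -278.3   13. ]
side pick 0.16 [207.  306.4] [547.4  -2.2  13. ]
side holder 0.83 [215.7 314.4] [560.3 -27.2   0. ]
side catch_nose 0.68 [210.4 302.9] [531.8 -21.9  28. ]
side ring_end 0.72 [213.5 301.8] [527.2 -25.9  22. ]
side lips 0.82 [206.6 330. ] [600.9 -35.   28. ]
side tray 0.93 [161.1 254.7] [467.4 227.8   0. ]
side pinch 0.66 [217.6 302.4] [523.8 -40.7  24. ]
slide cm [ 37.72 -25.55  -2.87]
toolx yaw now 13.91 pos [ 150.3 -606.7  231.3]
```

move_arm([
  [2.7, -1.85, -0.2],
  [2.7, -1.85, -0.2],
  [2.7, -1.85, -0.2],
  [2.7, -1.85, -0.2],
  [2.7, -1.85, -0.2],
  [2.7, -1.85, -0.2],
  [2.7, -1.85, -0.2],
  [2.7, -1.85, -0.2],
], yaw=[0, 0, 0, 0, 0, 0, 0, 0], claw=[60, 60, 60, 60, 60, 60, 60, 60])

```text
clock: 2.57
tool_pos: [325.3, -409.9, 247.6]
eef_rot: [0.0, 0.993, 0.121, 0.0]
force: [0.5, -0.8, -0.2]
width: 65.4
grasp_force: 0.0
```

move_arm([
  [2.7, -1.85, -0.2],
  [2.7, -1.85, -0.2],
  [2.7, -1.85, -0.2],
  [2.7, -1.85, -0.2],
  [2.7, -1.85, -0.2],
  [2.7, -1.85, -0.2],
  [0, 0, 0],
  [0, 0, 0],
], yaw=[0, 0, 0, 0, 0, 0, -0.12, -0.12], claw=[60, 60, 60, 60, 60, 60, 60, 60])

```text
clock: 3.23
tool_pos: [457.3, -261.4, 259.7]
eef_rot: [0.0, 0.97, 0.245, 0.001]
force: [-1.2, -0.9, -0.3]
width: 65.6
grasp_force: 0.0
```

move_arm([
  [0, 0, 0],
  [0, 0, 0],
  [0, 0, 0],
  [0, 0, 0],
  [0, 0, 0],
  [0, 0, 0],
  [0, 0, 0],
  [0, 0, 0],
], yaw=[-0.12, -0.12, -0.12, -0.12, -0.12, -0.12, -0.12, -0.12], claw=[60, 60, 60, 60, 60, 60, 60, 60])

```text
clock: 3.9
tool_pos: [454.9, -264.6, 259.4]
eef_rot: [0.0, 0.749, 0.663, -0.0]
force: [0.2, -0.4, -0.1]
width: 65.6
grasp_force: 0.0
```

```bash
cat >> h.py <<'E'
def look(n,Z):
    cal=optics.calibration("wrist");im,d=optics.get_image("wrist");save(n+"_full.png",im)
    out={}
    for q,z in Z.items():
        for m in optics.landmark_of("wrist",q)[:2]: print(q,round(m["conf"],2),np.round(m["pixel"],1),np.round(px2w("wrist",*m["pixel"],z=z,cal=cal),1))
    return im,d,cal
def cloud(d,cal,mask=None):
    K=np.array(cal["camera_matrix"]);R=np.array(cal["R"]);t=np.array(cal["t"]).ravel()
    r,c=np.where((d>0) if mask is None else ((d>0)&mask));z=d[r,c]
    return np.c_[r,c],(np.linalg.inv(K)@np.vstack([c*z,r*z,z])-t[:,None]).T@R
E
python3 - <<'E'
from h import *
im,d,cal=look("w1",dict(stand=0,slot=75,pick=13,pick_tip=14))
p,W=cloud(d,cal)
o=-np.array(cal["R"]).T@np.array(cal["t"]).ravel();print("cam",np.round(o))
near=(abs(W[:,0]-460)<70)&(abs(W[:,1]+275)<70)
hsv=cv2.cvtColor(im,cv2.COLOR_RGB2HSV)[p[:,0],p[:,1]]
orange=near&(hsv[:,0]<20)&(hsv[:,1]>150)&(W[:,2]>76)
blue=near&(hsv[:,0]>100)&(hsv[:,0]<130)&(hsv[:,1]>120)
for n,m in(("orange",orange),("otop",orange&(W[:,2]>124)),("blue",blue),("bluetop",blue&(abs(W[:,2]-75)<5))):
    if m.sum()<5: print(n,m.sum());continue
    X=W[m];print(n,m.sum(),np.round(np.percentile(X,[2,50,98],axis=0),1))
    rc=cv2.minAreaRect(X[:,:2].astype(np.float32));print(rc)
save("w1.png",im)
E
```

```text
stand 0.84 [262.8 266.2] [ 371.5 -390.6    0. ]
stand 0.68 [166.  329.6] [ 464.9 -276.6    0. ]
slot 0.95 [284.3 253.1] [ 370.9 -374.9   75. ]
slot 0.78 [284.9 431.1] [ 556.  -398.5   75. ]
pick 0.66 [165.8 324.2] [ 459.  -272.5   13. ]
pick_tip 0.6 [118.7 564.4] [ 718.  -252.9   14. ]
cam [ 465. -182.  402.]
orange 501 [[ 453.  -279.1   79.8]
 [ 460.4 -268.8  123.8]
 [ 468.1 -266.3  129. ]]
((460.89337158203125, -273.39263916015625), (12.954995155334473, 17.0827693939209), 77.61056518554688)
otop 247 [[ 454.  -279.5  124.7]
 [ 460.  -272.8  127.8]
 [ 466.3 -266.8  129.1]]
((460.09344482421875, -273.33306884765625), (13.073429107666016, 12.306011199951172), 81.14532470703125)
blue 3518 [[ 420.9 -302.7    9.7]
 [ 470.9 -264.8   75. ]
 [ 504.3 -243.6  333.5]]
((452.3204650878906, -272.60302734375), (55.73594284057617, 126.53669738769531), 79.58916473388672)
bluetop 2797 [[ 431.2 -303.3   72.4]
 [ 470.8 -268.5   75. ]
 [ 500.  -246.1   76.8]]
((465.5921325683594, -275.41534423828125), (52.53106689453125, 69.31262969970703), 76.9524154663086)
```

View pics/w1.png

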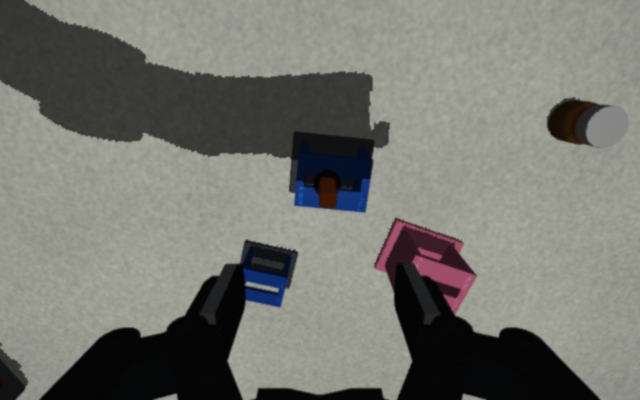

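move_arm([
  [0, 0, 0],
  [-0.7, 0.7, 2.5],
  [0, 0, 2.5],
  [0, 0, 2.5],
  [0, 0, 2.5],
  [0, 0, 2.0],
  [0, 0, 0],
  [0, 0, 0],
], yaw=[0.1, 0, 0, 0, 0, 0, 0, 0], claw=[60, 80, 100, 120, 120, 120, 120, 120], force=60)

```text
clock: 4.82
tool_pos: [459.8, -272.5, 138.9]
eef_rot: [-0.001, 0.783, 0.622, -0.001]
force: [-0.0, -0.5, 0.8]
width: 45.2
grasp_force: 0.0
```

Run:
```python
from h import *
plan([460,-273.5,87],77)
print(robot.state()["joints"],robot.state()["force"])
im,d,cal=look("w2",dict(stand=0,slot=75,pick=13))
p,W=cloud(d,cal)
near=(abs(W[:,0]-460)<20)&(abs(W[:,1]+275)<20)
hsv=cv2.cvtColor(im,cv2.COLOR_RGB2HSV)[p[:,0],p[:,1]]
m=near&(hsv[:,0]<20)&(hsv[:,1]>150)&(W[:,2]>124)
print(m.sum(),np.round(np.percentile(W[m],[2,50,98],axis=0),1),cv2.minAreaRect(W[m][:,:2].astype(np.float32)))
```

```text
slide cm [-0.09  0.05  5.19]
toolx yaw now 76.89 pos [ 459.8 -272.5  138.9]
yaw rad -0.002
[ 0.68119057  0.72997019 -0.38607534  1.91707284  0.47170864  0.58618789
 -0.24406862] [-0.03100922 -0.53288059  0.77505774]
stand 0.94 [187.4 328.9] [ 466.7 -274.6    0. ]
stand 0.91 [324.9 258.9] [ 372.9 -391.3    0. ]
slot 0.66 [369.1 239.6] [ 376.7 -371.9   75. ]
pick 0.62 [193.7 317.1] [ 457.1 -273.7   13. ]
693 [[ 454.2 -280.   124.8]
 [ 460.6 -272.5  127.8]
 [ 467.2 -266.6  129.1]] ((460.4964904785156, -273.58697509765625), (13.729629516601562, 12.570605278015137), 76.69975280761719)
```

move_arm([
  [-0.1, 0.05, 2.0],
  [0, 0, 2.0],
  [0, 0, 1.2],
  [0, 0, 0],
  [0, 0, 0],
  [0, 0, 0],
  [0, 0, 0],
  [0, 0, 0],
], yaw=[0, 0, 0, 0, 0, 0, 0, 0], claw=[120, 120, 120, 255, 255, 255, 255, 255], force=60)

```text
clock: 5.68
tool_pos: [461.3, -274.3, 88.5]
eef_rot: [0.001, 0.783, 0.622, 0.001]
force: [0.6, 0.2, 3.9]
width: 13.5
grasp_force: 58.6
```

Run:
```python
from h import *
plan([460,-273.5,87],77);s=robot.state();print(s["force"],s["width"],s["grasp_force"])
```

```text
slide cm [ 0.05 -0.14  0.15]
toolx yaw now 76.93 pos [ 461.3 -274.3   88.5]
yaw rad -0.001
[0.63284051 0.16538252 3.87343233] 13.513254574766016 58.62740099430084
```

move_arm([
  [0, 0, -0.5],
  [0, 0, -1.0],
  [0, 0, -1.5],
  [0, 0, -1.5],
  [0, 0, -1.5],
  [0, 0, -1.5],
  [0, 0, -1.5],
  [0, 0, 0],
], yaw=[0, 0, 0, 0, 0, 0, 0, 0], claw=[255, 255, 255, 255, 255, 255, 255, 255])

```text
clock: 6.35
tool_pos: [462.1, -274.5, 180.7]
eef_rot: [0.003, 0.783, 0.622, 0.001]
force: [0.8, -0.8, -0.2]
width: 13.2
grasp_force: 58.4
```

Run:
```python
from h import *
s=robot.state();print(s["tool_pos"],s["force"],s["width"],s["grasp_force"],s["joints"])
M=axes(s["eef_rot"]);print(M[:,2])
# target above holder: toe dir 255-24=231 world; pick x = tool y
plan([520,20,175],231+90)
for c in("top","side"):
    im,d=optics.get_image(c)
    for m in optics.masks_of(c,"pick")[:1]: print(c,m["conf"],m["pixel"])
im,d,cal=look("w3",dict(pick=s["tool_pos"][2]-75.5,pick_tip=s["tool_pos"][2]-74,holder=0,gap=22,catch_nose=28,ring_end=22))
```

```text
[ 462.136123   -274.54340415  180.71391932] [ 0.80711391 -0.82540249 -0.24071902] 13.221381628977177 58.426523208618164 [ 0.71357116  0.66965841 -0.43331303  1.88064599  0.42937579  0.67777999
 -0.20366091]
[ 0.0053066  -0.00250474 -0.99998278]
slide cm [30.   -1.03  0.53]
toolx yaw now 76.92 pos [ 462.1 -274.5  180.7]
yaw rad 2.023
side 0.47 [263.7, 307.1]
pick 0.67 [213.3 318.7] [ 459.5 -271.4  105.2]
pick_tip 0.71 [213.8 338.8] [ 472.  -274.1  106.7]
catch_nose 0.26 [ 86.8 625. ] [ 707.4 -251.5   28. ]
```

move_arm([
  [3.6, 0.2, 0],
  [3.6, 0.2, 0],
  [3.6, 0.2, 0],
  [3.6, 0.2, 0],
  [3.6, 0.2, 0],
  [3.6, 0.2, 0],
  [3.6, 0.2, 0],
  [3.6, 0.2, 0],
], yaw=[0, 0, 0, 0, 0, 0, 0, 0], claw=[255, 255, 255, 255, 255, 255, 255, 255])

```text
clock: 7.57
tool_pos: [541.3, 4.8, 177.2]
eef_rot: [0.0, 0.783, 0.622, -0.0]
force: [0.3, -0.4, -0.2]
width: 13.0
grasp_force: 58.4
```

move_arm([
  [0, 0, 0],
  [0, 0, 0],
  [0, 0, 0],
  [0, 0, 0],
  [0, 0, 0],
  [0, 0, 0],
  [0, 0, 0],
  [0, 0, 0],
], yaw=[0.12, 0.12, 0.12, 0.12, 0.12, 0.12, 0.12, 0.12], claw=[255, 255, 255, 255, 255, 255, 255, 255])

```text
clock: 8.23
tool_pos: [541.0, 3.2, 177.2]
eef_rot: [-0.0, 0.982, 0.187, -0.0]
force: [0.3, -0.2, -0.2]
width: 12.8
grasp_force: 58.3
```

Run:
```python
from h import *
s=robot.state();print(s["joints"])
plan([544.5,3.4,180],231+90)
im,d,cal=look("w4",dict(holder=0,gap=22,catch_nose=28,ring_end=22,pinch=24,lips=28,pick=s["tool_pos"][2]-75.5,pick_tip=s["tool_pos"][2]-74))
np.savez("w4.npz",im=im,d=d,**{k:np.array(v) for k,v in cal.items()})
```

```text
[-0.03191025  0.65393951 -0.09710937  1.87845898  0.10242394  0.61415236
 -1.38651337]
slide cm [ 0.33  0.11 -0.28]
toolx yaw now 21.61 pos [541.    3.2 177.2]
yaw rad 1.058
holder 0.8 [169.3 364. ] [560.8 -32.6   0. ]
gap 0.65 [179.4 321.5] [543.1   2.4  22. ]
catch_nose 0.71 [205.4 332.5] [526.5 -14.4  28. ]
ring_end 0.94 [195.9 326.8] [531.   -7.5  22. ]
ring_end 0.6 [329.5 534.1] [ 476.8 -253.    22. ]
pinch 0.82 [217.9 352.5] [520.9 -36.   24. ]
lips 0.57 [143.2 406.4] [598.5 -50.1  28. ]
pick 0.68 [213.  314.8] [540.6   6.5 101.7]
pick_tip 0.95 [214.2 337. ] [545.6  -6.9 103.2]
```

View pics/w4_full.png

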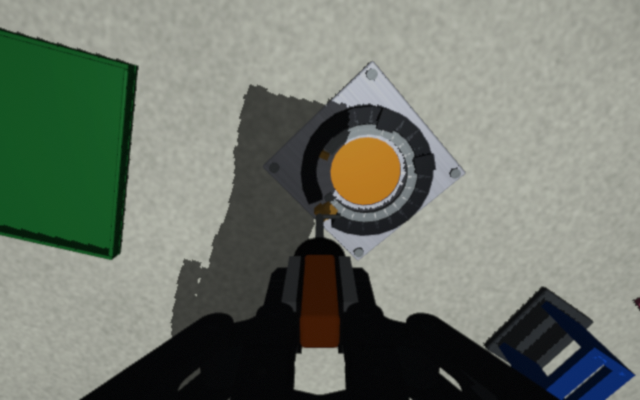

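```bash
cat > fit.py <<'E'
from h import *
from scipy.optimize import least_squares
pol=lambda r,a:np.array([r*np.cos(np.radians(a)),r*np.sin(np.radians(a))])
def fit(obs):
    model=dict(holder=(0,0),gap=pol(37,142),catch_nose=pol(39,180),ring_end=pol(38,165),pinch=pol(38,210),lips=pol(40,0))
    f=lambda p:np.concatenate([np.array([p[0],p[1]])+np.array([[np.cos(p[2]),-np.sin(p[2])],[np.sin(p[2]),np.cos(p[2])]])@np.array(model[k])-np.array(v)[:2] for k,v in obs])
    r=least_squares(f,[558,-30,-.42],loss="soft_l1",f_scale=2);return r.x,f(r.x)
def wall(im,d,cal):
    p,W=cloud(d,cal)
    hsv=cv2.cvtColor(im,cv2.COLOR_RGB2HSV)[p[:,0],p[:,1]]
    near=np.hypot(W[:,0]-559,W[:,1]+32)<75
    g=near&(hsv[:,0]>8)&(hsv[:,0]<22)&(hsv[:,1]>150)&(W[:,2]<20)   # amber glass
    X=W[g];print("amber",g.sum(),X[:,2].mean(),cv2.minEnclosingCircle(X[:,:2].astype(np.float32)),X.mean(0))
    w=near&(abs(W[:,2]-25.2)<1.5)&(hsv[:,2]<70)
    X=W[w];f=lambda q:np.maximum(np.hypot(*(X[:,:2]-q).T)-56,0)+np.maximum(43-np.hypot(*(X[:,:2]-q).T),0)
    r=least_squares(f,[559,-32],loss="soft_l1");print("wall",w.sum(),r.x,r.cost)
    b=near|(np.hypot(W[:,0]-559,W[:,1]+32)<100)
    b&=(W[:,2]>5)&(W[:,2]<16)&(hsv[:,1]<60)
    if b.sum()>50: print("base",b.sum(),np.median(W[b][:,2]),cv2.minAreaRect(W[b][:,:2].astype(np.float32)))
if __name__=="__main__":
    z=np.load("w4.npz");cal={k:z[k] for k in("camera_matrix","R","t")}
    wall(z["im"],z["d"],cal)
    x,r=fit([("holder",(560.8,-32.6)),("gap",(543.1,2.4)),("catch_nose",(526.5,-14.4)),("ring_end",(531,-7.5)),("pinch",(520.9,-36)),("lips",(598.5,-50.1))])
    print(x[:2],np.degrees(x[2]),np.round(r,1))
E
python3 fit.py
```

```text
amber 3595 13.645017759491301 ((551.0891723632812, -25.0134220123291), 42.392208099365234) [562.05785984 -31.03206576  13.64501776]
wall 4710 [562.37994757 -32.90256486] 1351.6795219962378
base 8093 8.219163350428536 ((562.068115234375, -31.324844360351562), (130.06568908691406, 130.123779296875), 64.7885971069336)
[560.50579838 -32.12841055] -25.481139578521255 [-0.3  0.5  0.9 -1.4 -1.2 -1.   0.6  0.   1.7  0.9 -1.9  0.8]
```

move_arm([
  [0, 0, 0],
  [0, 0, 0],
  [0, 0, 0],
  [0, 0, 0],
  [0, 0, 0],
  [0, 0, 0],
  [0, 0, 0],
  [0, 0, 0],
], yaw=[0.12, 0.12, 0.12, 0.12, 0.12, 0.12, 0.12, 0.12], claw=[255, 255, 255, 255, 255, 255, 255, 255])

```text
clock: 9.35
tool_pos: [541.1, 3.1, 177.3]
eef_rot: [-0.0, 0.958, -0.287, 0.0]
force: [0.1, -0.3, -0.5]
width: 13.2
grasp_force: 58.4
```

```bash
cat >> fit.py <<'E'
def tip(im,d,cal,zt):
    for q,z in(("pick",zt),("pick_tip",zt+1.5)):
        for m in optics.landmark_of("wrist",q)[:1]: print(q,round(m["conf"],2),np.round(m["pixel"],1),np.round(px2w("wrist",*m["pixel"],z=z,cal=cal),1))
E
python3 - <<'E'
from fit import *
s=robot.state();print(s["joints"][6],s["tool_pos"],s["force"])
plan(None,230+90)
im,d,cal=look("w5",dict(gap=22,catch_nose=28,ring_end=22,pinch=24,lips=28,holder=0))
wall(im,d,cal);tip(im,d,cal,s["tool_pos"][2]-75.5)
save("w5.png",cv2.resize(im[60:300,160:480],(800,600),interpolation=cv2.INTER_CUBIC))
E
```

```text
-2.0476736529857167 [541.11656269   3.10523717 177.30072948] [ 0.14810216 -0.28999323 -0.48763062]
toolx yaw now -33.36 pos [541.1   3.1 177.3]
yaw rad 0.116
gap 0.6 [177.5 315. ] [545.9   4.4  22. ]
catch_nose 0.92 [183.8 347.2] [527.6 -16.2  28. ]
ring_end 0.73 [183.9 335.9] [531.2  -7.5  22. ]
pinch 0.93 [175.9 365.6] [523.7 -32.7  24. ]
pinch 0.68 [343.1 167.8] [484.5 223.6  24. ]
lips 0.8 [ 89.8 335.6] [597.1 -49.   28. ]
lips 0.68 [214.9 339.7] [507.3   4.1  28. ]
holder 0.59 [137.9 338.3] [560.  -29.6   0. ]
amber 3960 13.6419295100668 ((561.6414184570312, -24.79000473022461), 36.413360595703125) [562.19839062 -31.29447093  13.64192951]
wall 5291 [563.38025728 -33.92377273] 2067.0496393291683
base 8947 8.160511623291391 ((562.0464477539062, -31.567909240722656), (130.24339294433594, 129.85809326171875), 64.75224304199219)
pick 0.57 [213.7 314.9] [542.9   5.4 101.8]
pick_tip 0.58 [215.8 338.9] [533.6  -7.1 103.3]
```

View pics/w5.png

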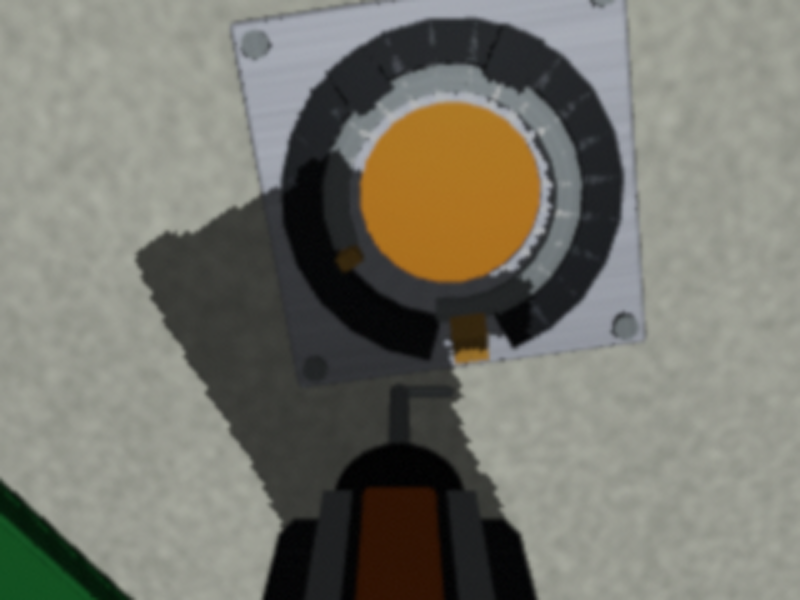

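move_arm([
  [0, 0, 0],
  [0.7, -0.45, 1.0],
  [0, 0, 1.5],
  [0, 0, 1.5],
  [0, 0, 1.5],
  [0, 0, 1.2],
  [0, 0, 0.3],
  [0, 0, 0],
], yaw=[0.12, 0, 0, 0, 0, 0, 0, 0], claw=[255, 255, 255, 255, 255, 255, 255, 255])

```text
clock: 10.47
tool_pos: [549.0, 1.9, 106.0]
eef_rot: [0.0, 0.94, -0.341, -0.001]
force: [-0.1, 0.8, -0.0]
width: 12.9
grasp_force: 58.4
```

Run:
```python
from fit import *
s=robot.state();print(s["joints"][6],s["tool_pos"],s["force"])
plan([549.2,2.15,105.5],229.8+90)
im,d,cal=look("w6",dict(gap=22,catch_nose=28,ring_end=22,pinch=24,holder=0))
wall(im,d,cal);tip(im,d,cal,s["tool_pos"][2]-75.5)
save("w6.png",cv2.resize(im[60:260,200:467],(800,600),interpolation=cv2.INTER_CUBIC))
```

```text
-2.0970861252797404 [549.02357007   1.9222085  105.97238867] [-0.0727425   0.79174765 -0.03448096]
slide cm [-0.   -0.03  0.05]
toolx yaw now -39.83 pos [549.    1.9 106. ]
yaw rad 0.007
gap 0.56 [210.  320.9] [548.    1.3  22. ]
catch_nose 0.7 [224.1 362. ] [524.5 -14.7  28. ]
ring_end 0.63 [221.  341.4] [532.9  -4.3  22. ]
pinch 0.61 [209.6 384.9] [521.3 -32.2  24. ]
pinch 0.6 [218.4 346.1] [533.   -8.3  24. ]
holder 0.67 [159.6 341.6] [561.4 -29.1   0. ]
amber 6370 13.617183206882515 ((560.8318481445312, -24.828702926635742), 36.570396423339844) [562.35834577 -31.52215028  13.61718321]
wall 8938 [563.37558571 -34.28948511] 4357.125705515307
base 13060 8.190761729542317 ((562.03466796875, -31.464279174804688), (130.41836547851562, 130.02032470703125), 64.77799224853516)
pick 0.83 [211.9 314.8] [551.9   3.2  30.5]
pick_tip 0.83 [211.  338.6] [543.   -9.3  32. ]
```

View pics/w6.png

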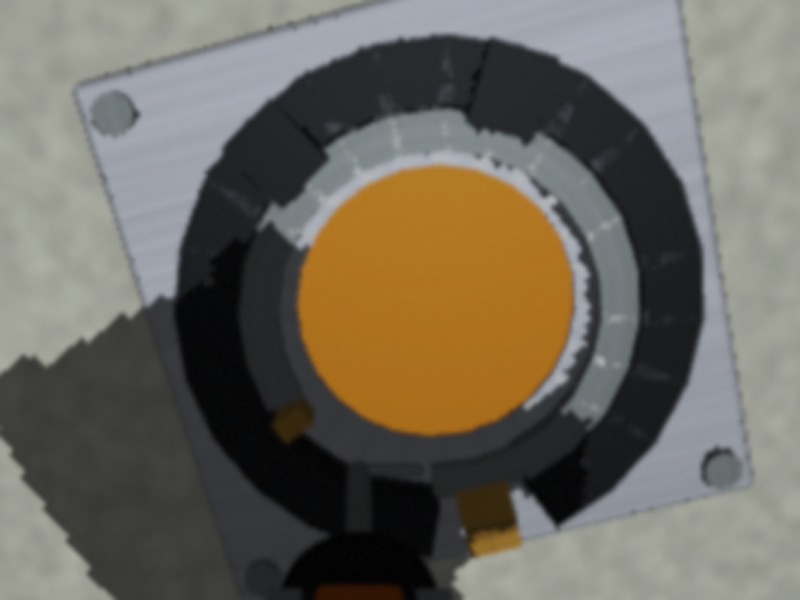

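move_arm([
  [0, 0, 0.4],
  [0, 0, 0.4],
  [0, 0, 0.3],
  [0, 0, 0.1],
  [0, 0, 0],
  [0, 0, 0],
  [0, 0, 0],
], yaw=[0, 0, 0, 0, 0, 0, 0], claw=[255, 255, 255, 255, 255, 255, 255])

```text
clock: 11.45
tool_pos: [549.4, 2.0, 95.3]
eef_rot: [0.0, 0.94, -0.342, 0.0]
force: [0.1, 1.1, -0.2]
width: 13.2
grasp_force: 58.4
```

move_arm([
  [0, 0, 0.05],
  [0, 0, 0],
  [0, 0, 0],
], yaw=[0, 0, 0], claw=[255, 255, 255])

```text
clock: 11.7
tool_pos: [549.4, 2.0, 94.9]
eef_rot: [0.0, 0.94, -0.342, 0.0]
force: [-0.3, -0.5, 0.4]
width: 12.9
grasp_force: 58.4
```

move_arm([
  [0, 0, 0.05],
  [0, 0, 0],
  [0, 0, 0],
], yaw=[0, 0, 0], claw=[255, 255, 255])

```text
clock: 11.95
tool_pos: [549.3, 2.0, 94.3]
eef_rot: [0.0, 0.94, -0.342, -0.0]
force: [0.2, -0.3, -0.3]
width: 13.3
grasp_force: 58.4
```

move_arm([
  [0, 0, 0.05],
  [0, 0, 0],
  [0, 0, 0],
], yaw=[0, 0, 0], claw=[255, 255, 255])

```text
clock: 12.2
tool_pos: [549.3, 2.0, 93.7]
eef_rot: [0.0, 0.94, -0.342, -0.0]
force: [0.5, -0.5, -0.2]
width: 12.8
grasp_force: 58.4
```

move_arm([
  [0, 0, 0.05],
  [0, 0, 0],
  [0, 0, 0],
], yaw=[0, 0, 0], claw=[255, 255, 255])

```text
clock: 12.45
tool_pos: [549.3, 2.0, 93.3]
eef_rot: [0.0, 0.94, -0.342, -0.0]
force: [1.2, -0.3, -0.6]
width: 13.3
grasp_force: 58.4
```

Toe bottom is at about 17.8 with no contact yet, so I'll carry on down.

move_arm([
  [0, 0, 0.05],
  [0, 0, 0],
  [0, 0, 0],
], yaw=[0, 0, 0], claw=[255, 255, 255])

```text
clock: 12.7
tool_pos: [549.3, 2.0, 92.7]
eef_rot: [0.0, 0.94, -0.342, -0.0]
force: [-0.1, 0.3, -0.7]
width: 13.3
grasp_force: 58.4
```

move_arm([
  [0, 0, 0.05],
  [0, 0, 0],
  [0, 0, 0],
], yaw=[0, 0, 0], claw=[255, 255, 255])

```text
clock: 12.95
tool_pos: [549.3, 2.0, 92.2]
eef_rot: [0.0, 0.94, -0.342, -0.0]
force: [-0.0, -1.6, -0.0]
width: 13.3
grasp_force: 58.4
```

move_arm([
  [0, 0, 0.05],
  [0, 0, 0],
  [0, 0, 0],
], yaw=[0, 0, 0], claw=[255, 255, 255])

```text
clock: 13.2
tool_pos: [549.3, 2.0, 91.8]
eef_rot: [0.0, 0.94, -0.342, -0.0]
force: [0.7, -0.5, 0.0]
width: 13.5
grasp_force: 58.4
```

move_arm([
  [0, 0, 0.05],
  [0, 0, 0],
  [0, 0, 0],
], yaw=[0, 0, 0], claw=[255, 255, 255])

```text
clock: 13.45
tool_pos: [549.3, 2.0, 91.3]
eef_rot: [0.0, 0.94, -0.342, -0.0]
force: [0.5, -0.9, -0.6]
width: 13.1
grasp_force: 58.4
```

move_arm([
  [0, 0, 0.05],
  [0, 0, 0],
  [0, 0, 0],
], yaw=[0, 0, 0], claw=[255, 255, 255])

```text
clock: 13.7
tool_pos: [549.4, 1.9, 90.8]
eef_rot: [0.0, 0.94, -0.342, 0.0]
force: [-0.9, -0.7, 0.3]
width: 13.3
grasp_force: 58.5
```

move_arm([
  [0, 0, 0.05],
  [0, 0, 0],
  [0, 0, 0],
], yaw=[0, 0, 0], claw=[255, 255, 255])

```text
clock: 13.95
tool_pos: [549.4, 2.0, 90.4]
eef_rot: [-0.0, 0.94, -0.342, 0.0]
force: [0.4, -0.1, 1.9]
width: 13.0
grasp_force: 58.6
```

move_arm([
  [0, 0, 0],
], yaw=[0], claw=[255])

```text
clock: 14.03
tool_pos: [549.4, 2.0, 90.4]
eef_rot: [-0.0, 0.94, -0.342, 0.0]
force: [-0.7, 0.0, 1.7]
width: 13.5
grasp_force: 58.6
```

move_arm([
  [0, 0, 0.02],
  [0, 0, 0],
], yaw=[0, 0], claw=[255, 255])

```text
clock: 14.2
tool_pos: [549.4, 1.9, 90.2]
eef_rot: [0.0, 0.94, -0.342, 0.0]
force: [0.5, 0.8, 2.8]
width: 13.5
grasp_force: 58.7
```

move_arm([
  [0, 0, 0],
], yaw=[0], claw=[255])

```text
clock: 14.28
tool_pos: [549.5, 2.0, 90.2]
eef_rot: [-0.0, 0.94, -0.342, 0.0]
force: [1.0, 0.4, 2.1]
width: 13.1
grasp_force: 58.7
```

move_arm([
  [-0.07, 0.11, 0],
  [-0.07, 0.11, 0],
  [-0.07, 0.11, 0],
  [-0.07, 0.11, 0],
  [0, 0, 0],
], yaw=[0, 0, 0, 0, 0], claw=[255, 255, 255, 255, 255])

```text
clock: 14.7
tool_pos: [544.5, 0.3, 90.2]
eef_rot: [-0.0, 0.94, -0.342, 0.0]
force: [1.4, 0.2, 1.9]
width: 13.4
grasp_force: 58.8
```

move_arm([
  [0, 0, 0],
], yaw=[0], claw=[255])

```text
clock: 14.78
tool_pos: [544.5, 0.2, 90.2]
eef_rot: [0.0, 0.94, -0.342, 0.0]
force: [2.7, 1.0, 1.8]
width: 13.0
grasp_force: 58.8
```

move_arm([
  [-0.07, 0.12, 0],
  [-0.07, 0.12, 0],
  [-0.07, 0.12, 0],
  [-0.07, 0.12, 0],
  [0, 0, 0],
  [0, 0, 0],
], yaw=[0, 0, 0, 0, 0, 0], claw=[255, 255, 255, 255, 255, 255])

```text
clock: 15.28
tool_pos: [538.8, -1.6, 90.1]
eef_rot: [0.0, 0.94, -0.342, -0.0]
force: [1.5, -0.4, 3.3]
width: 13.3
grasp_force: 58.9
```

```bash
cat >> fit.py <<'E'
def hold(p):
    a=np.radians(-25.2);d=np.array(p)[:2]-[562.05,-31.5];return np.array([np.cos(a)*d[0]+np.sin(a)*d[1],-np.sin(a)*d[0]+np.cos(a)*d[1]])
E
python3 - <<'E'
from fit import *
s=robot.state();M=axes(s["eef_rot"]);print(s["tool_pos"],s["force"],"shank",hold(s["tool_pos"]),"tip",hold(s["tool_pos"]+14*M[:,1]),M[:,2])
im,d,cal=look("w7",dict(ring_end=22,catch_nose=28,pick=15))
save("w7.png",cv2.resize(im[120:270,250:450],(800,600),interpolation=cv2.INTER_CUBIC))
E
```

```text
[538.82855729  -1.63464508  90.08453945] [ 1.48210607 -0.36837987  3.33346636] shank [-33.72743923  17.13577164] tip [-37.29325751   3.59749647] [-5.36795980e-04 -1.77642011e-04 -9.99999840e-01]
ring_end 0.86 [218.9 334.6] [532.2  -8.7  22. ]
catch_nose 0.67 [223.4 349. ] [526.2 -15.   28. ]
pick 0.6 [214.9 314.6] [540.4   1.   15. ]
```

View pics/w7.png

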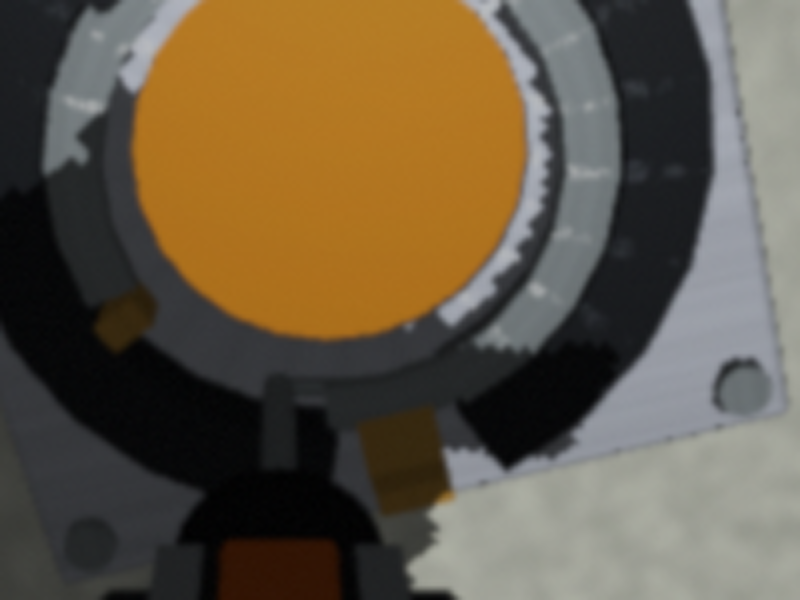

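move_arm([
  [0, 0, -0.1],
  [0, 0, -0.1],
  [0, 0, -0.1],
  [0, 0, -0.1],
  [0, 0, -0.1],
  [0, 0, -0.1],
  [0, 0, 0],
], yaw=[0, 0, 0, 0, 0, 0, 0], claw=[255, 255, 255, 255, 255, 255, 255])

```text
clock: 16.07
tool_pos: [539.1, -1.5, 96.1]
eef_rot: [0.0, 0.94, -0.342, -0.0]
force: [0.3, -0.9, -2.9]
width: 13.3
grasp_force: 58.4
```

move_arm([
  [0, 0, -0.05],
  [0, 0, -0.05],
  [0, 0, 0],
], yaw=[0, 0, 0], claw=[255, 255, 255])

```text
clock: 16.32
tool_pos: [539.0, -1.5, 96.8]
eef_rot: [0.0, 0.94, -0.342, -0.0]
force: [1.0, -0.6, -5.5]
width: 13.0
grasp_force: 58.4
```

move_arm([
  [0, 0, -0.05],
  [0, 0, -0.05],
  [0, 0, 0],
], yaw=[0, 0, 0], claw=[255, 255, 255])

```text
clock: 16.57
tool_pos: [539.0, -1.6, 97.9]
eef_rot: [0.0, 0.94, -0.342, -0.0]
force: [0.4, -1.1, -7.6]
width: 13.1
grasp_force: 58.6
```

move_arm([
  [0, 0, -0.05],
  [0, 0, -0.05],
  [0, 0, 0],
], yaw=[0, 0, 0], claw=[255, 255, 255])

```text
clock: 16.82
tool_pos: [539.3, -1.4, 99.6]
eef_rot: [-0.0, 0.94, -0.342, 0.0]
force: [0.3, 0.6, -0.3]
width: 13.1
grasp_force: 59.6
```

move_arm([
  [0, 0, -0.05],
  [0, 0, -0.05],
  [0, 0, 0],
], yaw=[0, 0, 0], claw=[255, 255, 255])

```text
clock: 17.07
tool_pos: [539.4, -1.4, 100.5]
eef_rot: [-0.0, 0.94, -0.342, 0.0]
force: [-1.2, -0.4, -0.0]
width: 13.0
grasp_force: 59.6
```

move_arm([
  [0, 0, -0.07],
  [0, 0, -0.07],
  [0, 0, 0],
], yaw=[0, 0, 0], claw=[255, 255, 255])

```text
clock: 17.32
tool_pos: [539.2, -1.4, 101.6]
eef_rot: [-0.0, 0.94, -0.342, 0.0]
force: [0.0, -0.4, -0.5]
width: 13.1
grasp_force: 59.6
```

Run:
```python
from fit import *
s=robot.state();print(s["tool_pos"],s["force"])
im,d,cal=look("w8",dict(ring_end=29,catch_nose=28,pick=25))
save("w8.png",cv2.resize(im[120:270,250:450],(800,600),interpolation=cv2.INTER_CUBIC))
```

```text
[539.17827792  -1.42098184 101.64743735] [ 0.00582254 -0.40038522 -0.49209512]
ring_end 0.61 [215.6 333.2] [533.5  -8.3  29. ]
catch_nose 0.91 [216.9 349.9] [525.5 -15.8  28. ]
pick 0.69 [215.2 317.4] [5.391e+02 3.000e-01 2.500e+01]
```

View pics/w8.png

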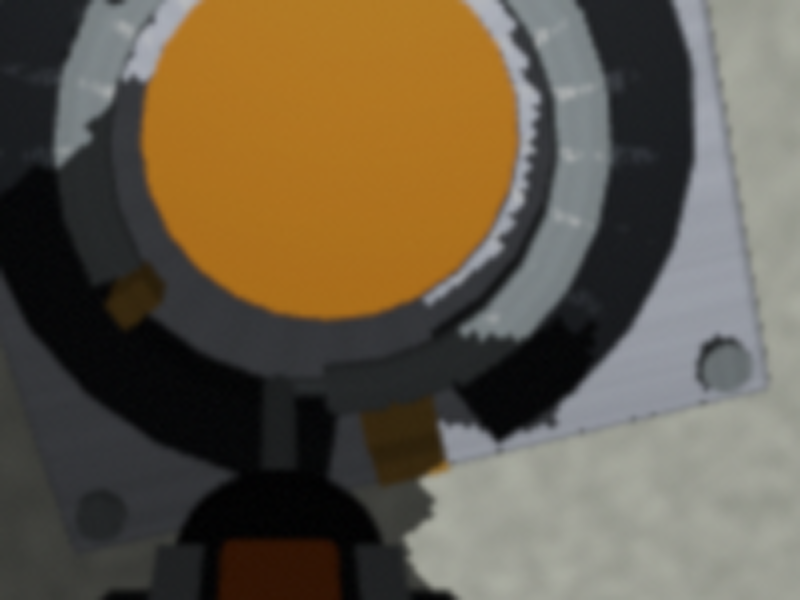

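move_arm([
  [0, 0, -0.07],
  [0, 0, -0.07],
  [0, 0, 0],
], yaw=[0, 0, 0], claw=[255, 255, 255])

```text
clock: 17.77
tool_pos: [539.2, -1.5, 103.0]
eef_rot: [0.0, 0.94, -0.342, 0.0]
force: [0.2, -0.0, -1.2]
width: 13.3
grasp_force: 59.6
```

move_arm([
  [0, 0, -0.05],
  [0, 0, 0],
  [0, 0, 0],
], yaw=[0, 0, 0], claw=[255, 255, 255])

```text
clock: 18.02
tool_pos: [539.2, -1.5, 103.4]
eef_rot: [0.0, 0.94, -0.342, 0.0]
force: [0.7, 0.5, -0.9]
width: 13.4
grasp_force: 59.6
```

move_arm([
  [0, 0, 0.07],
  [0, 0, 0.07],
  [0, 0, 0.07],
  [0, 0, 0.07],
  [0, 0, 0.07],
  [0, 0, 0],
], yaw=[0, 0, 0, 0, 0, 0], claw=[255, 255, 255, 255, 255, 255])

```text
clock: 18.52
tool_pos: [539.1, -1.5, 99.7]
eef_rot: [0.0, 0.94, -0.342, -0.0]
force: [-0.6, -0.0, 0.1]
width: 13.3
grasp_force: 59.6
```

Run:
```python
from fit import *
s=robot.state();print(s["tool_pos"],s["force"])
im,d,cal=look("w9",dict(ring_end=29,catch_nose=28,pick=25))
p,W=cloud(d,cal)
# ring surface near 170 deg & pinch 210: heights along ring
h=np.array([hold(w) for w in W[np.hypot(W[:,0]-562,W[:,1]+31.5)<50]]);V=W[np.hypot(W[:,0]-562,W[:,1]+31.5)<50]
r=np.hypot(*h.T);a=np.degrees(np.arctan2(h[:,1],h[:,0]))%360
for A in(168,173,200,210,220,240,270,300,330,0,50,90):
    m=(abs((a-A+180)%360-180)<2.5)&(abs(r-37.5)<2.5);print(A,m.sum(),np.round(np.median(V[m,2]),1) if m.any() else None)
```

```text
[539.06913703  -1.45590215  99.71620791] [-0.59010885 -0.00122422  0.14149971]
ring_end 0.69 [216.4 333.5] [533.4  -8.5  29. ]
catch_nose 0.75 [218.7 346.3] [526.6 -13.6  28. ]
pick 0.72 [211.9 316.1] [541.8  -1.   25. ]
168 88 33.2
173 56 32.8
200 239 155.4
210 660 161.4
220 69 31.8
240 54 30.7
270 48 29.2
300 51 27.5
330 52 26.9
0 49 26.4
50 50 28.2
90 52 30.2
```

move_arm([
  [0, 0, 0.1],
  [0, 0, 0.1],
  [0.14, -0.23, 0],
  [0.14, -0.23, 0],
  [0.14, -0.23, 0],
  [0.14, -0.23, 0],
  [0, 0, 0],
  [0, 0, -0.5],
], yaw=[0, 0, 0, 0, 0, 0, 0, 0], claw=[255, 255, 255, 255, 255, 255, 255, 255])

```text
clock: 19.38
tool_pos: [549.0, 2.2, 102.4]
eef_rot: [0.0, 0.94, -0.341, -0.001]
force: [0.4, 0.1, -0.7]
width: 12.8
grasp_force: 59.6
```

move_arm([
  [0, 0, -0.7],
  [0, 0, -1.0],
  [0, 0, -1.5],
  [0, 0, -1.5],
  [0, 0, -1.5],
  [0, 0, -1.5],
  [0, 0, 0],
  [0, 0, 0],
], yaw=[0, 0, 0, 0, 0, 0, 0, 0], claw=[255, 255, 255, 255, 255, 255, 255, 255])

```text
clock: 20.05
tool_pos: [549.9, 1.9, 181.2]
eef_rot: [-0.0, 0.94, -0.342, 0.001]
force: [0.3, 0.7, -0.9]
width: 13.1
grasp_force: 59.6
```

```bash
cat >> fit.py <<'E'
def ringz(d,cal):
    p,W=cloud(d,cal);V=W[(np.hypot(W[:,0]-562,W[:,1]+31.5)<50)&(W[:,2]<60)]
    h=np.array([hold(w) for w in V]);r=np.hypot(*h.T);a=np.degrees(np.arctan2(h[:,1],h[:,0]))%360
    for A in(168,173,200,210,220,240,270,330,0,50,90):
        m=(abs((a-A+180)%360-180)<2.5)&(abs(r-37.5)<2);print(A,m.sum(),np.round(np.median(V[m,2]),1) if m.any() else None,end="; ")
    print()
E
python3 - <<'E'
from fit import *
s=robot.state();print(s["tool_pos"],s["force"],s["joints"][6])
im,d,cal=look("w10",dict(ring_end=29,catch_nose=28,pinch=32));ringz(d,cal)
plan([461.8,-274.5,180],76.9)
E
```

```text
[549.9382007    1.94385412 181.18469006] [ 0.29436556  0.65373812 -0.89860026] -2.125783595122157
ring_end 0.83 [188.5 342.3] [533.3  -9.6  29. ]
ring_end 0.64 [184.7 318.4] [549.1   4.   29. ]
catch_nose 0.56 [191.9 349.3] [526.8 -12.2  28. ]
pinch 0.93 [179.7 369.7] [525.3 -32.6  32. ]
168 24 32.8; 173 23 33.0; 200 25 32.6; 210 23 31.8; 220 24 31.6; 240 23 30.7; 270 23 29.3; 330 21 27.0; 0 21 26.3; 50 20 27.9; 90 19 30.7; 
slide cm [11.1  26.78 -0.07]
toolx yaw now -39.94 pos [548.6   2.1 179.2]
yaw rad -2.039
```

move_arm([
  [1.39, 3.35, 0],
  [1.39, 3.35, 0],
  [1.39, 3.35, 0],
  [1.39, 3.35, 0],
  [1.39, 3.35, 0],
  [1.39, 3.35, 0],
  [1.39, 3.35, 0],
  [1.39, 3.35, 0],
], yaw=[0, 0, 0, 0, 0, 0, 0, 0], claw=[255, 255, 255, 255, 255, 255, 255, 255])

```text
clock: 20.92
tool_pos: [461.3, -276.3, 179.2]
eef_rot: [-0.0, 0.94, -0.342, -0.001]
force: [0.9, 0.1, 0.1]
width: 13.1
grasp_force: 59.6
```

move_arm([
  [0, 0, 0],
  [0, 0, 0],
  [0, 0, 0],
  [0, 0, 0],
  [0, 0, 0],
  [0, 0, 0],
  [0, 0, 0],
  [0, 0, 0],
], yaw=[-0.12, -0.12, -0.12, -0.12, -0.12, -0.12, -0.12, -0.12], claw=[255, 255, 255, 255, 255, 255, 255, 255])

```text
clock: 21.58
tool_pos: [462.0, -274.8, 179.1]
eef_rot: [-0.0, 0.991, 0.134, -0.001]
force: [1.0, -0.2, -1.1]
width: 13.3
grasp_force: 59.6
```

move_arm([
  [0, 0, 0],
  [0, 0, 0],
  [0, 0, 0],
  [0, 0, 0],
  [0, 0, 0],
  [0, 0, 0],
  [0, 0, 0],
  [0, 0, 0],
], yaw=[-0.12, -0.12, -0.12, -0.12, -0.12, -0.12, -0.12, -0.12], claw=[255, 255, 255, 255, 255, 255, 255, 255])

```text
clock: 22.25
tool_pos: [462.0, -274.8, 179.1]
eef_rot: [-0.001, 0.817, 0.576, -0.0]
force: [-0.3, 0.2, 0.0]
width: 13.0
grasp_force: 59.6
```

move_arm([
  [0, 0, 0],
  [0, 0, 0],
  [0, 0, 0],
], yaw=[-0.12, 0, 0], claw=[255, 255, 255])

```text
clock: 22.5
tool_pos: [462.0, -274.9, 179.2]
eef_rot: [-0.001, 0.784, 0.621, -0.0]
force: [0.5, -0.2, -0.0]
width: 12.8
grasp_force: 59.6
```

Run:
```python
from fit import *
s=robot.state();print(s["tool_pos"],s["force"],s["joints"][6])
plan([461.8,-274.5,180],76.9)
im,d,cal=look("w11",dict(slot=75,pick=104,pick_tip=106))
p,W=cloud(d,cal)
near=(abs(W[:,0]-465)<60)&(abs(W[:,1]+275)<50)
hsv=cv2.cvtColor(im,cv2.COLOR_RGB2HSV)[p[:,0],p[:,1]]
m=near&(hsv[:,0]>100)&(hsv[:,0]<130)&(hsv[:,1]>120)&(abs(W[:,2]-75)<3)
print(m.sum(),cv2.minAreaRect(W[m][:,:2].astype(np.float32)),np.percentile(W[m],[1,99],axis=0))
save("w11.png",cv2.resize(im[130:280,220:420],(800,600),interpolation=cv2.INTER_CUBIC))
```

```text
[ 462.04575174 -274.86251351  179.24180337] [ 0.46833911 -0.20304781 -0.04090672] -0.2178488134206507
slide cm [ 0.03 -0.03 -0.08]
toolx yaw now 76.73 pos [ 462.  -274.9  179.2]
yaw rad -0.003
slot 0.98 [202.1 318.7] [ 460.8 -275.8   75. ]
slot 0.67 [314.6 465.8] [ 555.2 -397.8   75. ]
pick 0.75 [213.4 317.3] [ 460.5 -273.6  104. ]
pick_tip 0.9 [211.  340.1] [ 475.4 -274.6  106. ]
5161 ((465.7608947753906, -275.3815002441406), (52.34949493408203, 69.60846710205078), 77.33340454101562) [[ 430.31472708 -304.61440377   72.83372435]
 [ 501.74526057 -245.05874178   76.60096241]]
```

View pics/w11.png

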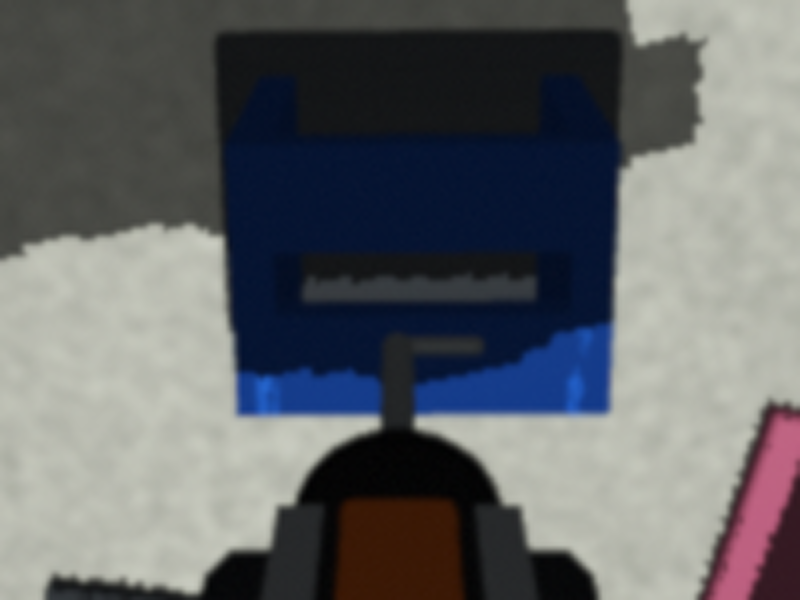

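move_arm([
  [0.05, -0.07, 1.0],
  [0, 0, 1.5],
  [0, 0, 1.5],
  [0, 0, 1.0],
  [0, 0, 0],
  [0, 0, 0],
], yaw=[0, 0, 0, 0, 0, 0], claw=[255, 255, 255, 255, 255, 255])

```text
clock: 23.2
tool_pos: [461.7, -273.9, 129.3]
eef_rot: [-0.001, 0.783, 0.622, -0.0]
force: [-0.3, -0.3, 0.1]
width: 13.1
grasp_force: 59.6
```

move_arm([
  [0, 0, 0.7],
  [0, 0, 1.0],
  [0, 0, 1.0],
  [0, 0, 0.8],
  [0, 0, 0.2],
  [0, 0, 0.2],
  [0, 0, 0],
  [0, 0, 0],
], yaw=[0, 0, 0, 0, 0, 0, 0, 0], claw=[255, 255, 255, 255, 255, 255, 255, 255])

```text
clock: 23.87
tool_pos: [462.1, -274.2, 91.0]
eef_rot: [0.0, 0.783, 0.622, 0.0]
force: [0.5, -0.8, -0.5]
width: 13.5
grasp_force: 59.6
```

move_arm([
  [0, 0, 0.1],
  [0, 0, 0.1],
  [0, 0, 0],
], yaw=[0, 0, 0], claw=[255, 255, 255])

```text
clock: 24.12
tool_pos: [462.0, -274.3, 89.0]
eef_rot: [0.0, 0.783, 0.622, 0.0]
force: [0.9, -0.2, -0.0]
width: 13.1
grasp_force: 59.6
```

move_arm([
  [0, 0, 0.05],
  [0, 0, 0],
  [0, 0, 0],
], yaw=[0, 0, 0], claw=[255, 255, 255])

```text
clock: 24.37
tool_pos: [462.0, -274.3, 88.5]
eef_rot: [0.0, 0.783, 0.622, 0.0]
force: [-0.5, -0.7, -0.2]
width: 13.3
grasp_force: 59.9
```

move_arm([
  [0, 0, 0.04],
  [0, 0, 0],
  [0, 0, 0],
  [0, 0, 0],
  [0, 0, 0],
  [0, 0, 0],
  [0, 0, 0],
], yaw=[0, 0, 0, 0, 0, 0, 0], claw=[255, 255, 255, 200, 160, 130, 130])

```text
clock: 24.95
tool_pos: [461.9, -274.2, 87.8]
eef_rot: [-0.0, 0.783, 0.622, -0.0]
force: [0.2, -0.9, -0.1]
width: 41.7
grasp_force: 0.0
```

Run:
```python
from fit import *
s=robot.state();print(s["tool_pos"],s["force"],s["width"],s["grasp_force"])
im,d,cal=look("w12",{})
p,W=cloud(d,cal)
near=(abs(W[:,0]-460)<25)&(abs(W[:,1]+275)<25)
hsv=cv2.cvtColor(im,cv2.COLOR_RGB2HSV)[p[:,0],p[:,1]]
m=near&(hsv[:,0]<20)&(hsv[:,1]>150)&(W[:,2]>120)
print(m.sum(),np.percentile(W[m],[2,50,98],axis=0),cv2.minAreaRect(W[m][:,:2].astype(np.float32)))
```

```text
[ 461.9304825  -274.17859702   87.82486326] [ 0.24303807 -0.939035   -0.12927378] 41.733116130382946 0.0
1596 [[ 455.71159871 -279.85705995  120.57815206]
 [ 462.27724283 -270.88734444  127.6853652 ]
 [ 468.70646706 -266.52768557  129.0145227 ]] ((461.8340148925781, -273.52850341796875), (13.942167282104492, 12.886722564697266), 77.45660400390625)
```

move_arm([
  [0, 0, -0.5],
  [0, 0, -1.5],
  [0, 0, -2.5],
  [0, 0, -3],
  [0, 0, -2.5],
  [0, 0, -1],
  [0, 0, 0],
], yaw=[0, 0, 0, 0, 0, 0, 0], claw=[130, 130, 130, 130, 130, 130, 130])

```text
clock: 25.58
tool_pos: [463.5, -274.8, 200.6]
eef_rot: [0.002, 0.783, 0.622, 0.001]
force: [0.5, -0.5, 0.2]
width: 41.6
grasp_force: 0.0
```

move_arm([
  [3.1, 0.08, 0],
  [3.1, 0.08, 0],
  [3.1, 0.08, 0],
  [3.1, 0.08, 0],
  [3.1, 0.08, 0],
  [3.1, 0.08, 0],
  [3.1, 0.08, 0],
  [3.1, 0.08, 0],
], yaw=[0, 0, 0, 0, 0, 0, 0, 0], claw=[183, 183, 183, 183, 183, 183, 183, 183])

```text
clock: 26.25
tool_pos: [523.4, -32.8, 196.5]
eef_rot: [-0.001, 0.783, 0.622, -0.001]
force: [0.3, 0.4, -0.2]
width: 24.1
grasp_force: 0.0
```

move_arm([
  [0, 0, 2],
  [0, 0, 2],
  [0, 0, 1],
  [0, 0, 0],
  [0, 0, 0],
], yaw=[-0.11, -0.11, -0.093, 0, 0], claw=[183, 183, 183, 183, 183])

```text
clock: 26.67
tool_pos: [523.1, -34.1, 146.6]
eef_rot: [-0.001, 0.677, 0.736, -0.001]
force: [-0.3, 0.4, -1.2]
width: 23.7
grasp_force: 0.0
```

Run:
```python
from fit import *
s=robot.state();print(s["force"],s["width"],s["joints"])
plan([524.2,-34.7,60],94.8)
im,d,cal=look("w13",dict(ring_end=29,catch_nose=28,pinch=30,ring=24));ringz(d,cal);wall(im,d,cal)
```

```text
[-0.28222478  0.42750174 -1.23067934] 23.678908500009904 [ 0.25852204  0.71927856 -0.46395879  1.93767754  0.53751904  0.61228557
 -0.47375613]
slide cm [-0.07  0.13  8.66]
toolx yaw now 94.73 pos [523.1 -34.1 146.6]
yaw rad -0.001
ring_end 0.69 [159.9 336.9] [533.1  -6.   29. ]
catch_nose 0.7 [174.6 327.2] [527. -18.  28.]
catch_nose 0.61 [160.8 337.9] [534.   -6.9  28. ]
pinch 0.97 [202.1 320.6] [523.8 -39.5  30. ]
168 33 32.6; 173 26 33.0; 200 20 33.0; 210 20 31.9; 220 20 31.7; 240 17 30.9; 270 24 29.2; 330 33 26.5; 0 31 26.1; 50 24 27.7; 90 25 30.2; 
amber 4308 13.60731409910017 ((551.235107421875, -24.630361557006836), 43.40879821777344) [561.84362431 -30.66643803  13.6073141 ]
wall 5342 [560.49895064 -30.64225517] 1153.7888870211561
base 9228 8.190391267715178 ((561.8211059570312, -31.172149658203125), (130.0208282470703, 129.77320861816406), 64.7640609741211)
```

move_arm([
  [-0.15, 0.1, 2],
  [0, 0, 2.5],
  [0, 0, 2.5],
  [0, 0, 2],
  [0, 0, 0.7],
  [0, 0, 0],
  [0, 0, 0],
], yaw=[0, 0, 0, 0, 0, 0, 0], claw=[183, 183, 183, 183, 183, 183, 183])

```text
clock: 27.5
tool_pos: [525.8, -35.4, 51.6]
eef_rot: [0.0, 0.676, 0.736, 0.0]
force: [1.1, -1.0, 0.3]
width: 24.1
grasp_force: 0.0
```

Run:
```python
from fit import *
s=robot.state();print(s["force"],s["width"])
plan([524.2,-35.7,27.3],94.8)
im,d,cal=look("w14",dict(pinch=30));ringz(d,cal)
save("w14.png",cv2.resize(im[120:320,200:440],(720,600),interpolation=cv2.INTER_CUBIC))
```

```text
[ 1.0502696  -1.02605782  0.28277163] 24.058160145279622
slide cm [-0.02 -0.17  2.43]
toolx yaw now 94.86 pos [525.8 -35.4  51.6]
yaw rad 0.001
pinch 0.83 [252.7 319. ] [525.4 -35.6  30. ]
pinch 0.75 [228.7 380.7] [554.9 -19.8  30. ]
168 92 32.2; 173 80 32.6; 200 47 32.6; 210 46 32.1; 220 43 31.9; 240 45 30.8; 270 0 None; 330 92 26.4; 0 71 25.5; 50 54 27.9; 90 52 30.4;
```

View pics/w14.png

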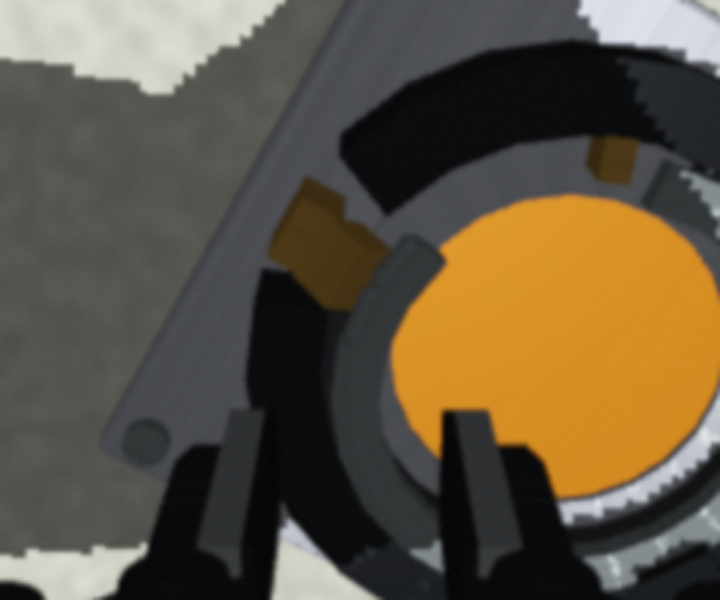

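Run:
```python
from fit import *
im,d=optics.get_image("wrist");cal=optics.calibration("wrist")
p,W=cloud(d,cal)
for y in(-20,-24,-28,-32,-35,-38):
    m=(abs(W[:,1]-y)<1)&(W[:,0]>505)&(W[:,0]<545)&(W[:,2]>29)&(W[:,2]<36)
    if m.any(): print(y,m.sum(),np.round(np.percentile(W[m],[0,3,50,97,100],axis=0)[:,0],1),np.median(W[m,2]))
```

```text
-20 63 [522.6 522.7 527.1 531.  531.1] 32.73617396069302
-24 71 [521.5 521.5 525.5 529.5 530. ] 32.655646182737954
-28 59 [521.3 521.3 524.9 529.  529.3] 32.69500360982371
-32 52 [521.1 521.1 524.7 528.7 528.8] 32.60478086336987
-35 65 [520.8 520.8 524.9 528.9 529.1] 32.213074051756784
-38 52 [521.5 521.6 525.2 529.2 529.2] 32.16531902679486
```

move_arm([
  [0, -0.08, 0.7],
  [0, 0, 0.7],
  [0, 0, 0.5],
  [0, 0, 0.3],
  [0, 0, 0.1],
  [0, 0, 0],
  [0, 0, 0],
], yaw=[0, 0, 0, 0, 0, 0, 0], claw=[183, 183, 183, 183, 183, 183, 183], force=35)

```text
clock: 28.23
tool_pos: [524.6, -35.5, 27.9]
eef_rot: [-0.0, 0.676, 0.737, -0.0]
force: [0.7, 0.5, -0.0]
width: 24.3
grasp_force: 0.0
```

move_arm([
  [0, 0.03, 0.06],
  [0, 0, 0],
  [0, 0, 0],
  [0, 0, 0],
  [0, 0, 0],
  [0, 0, 0],
  [0, 0, 0],
  [0, 0, 0],
], yaw=[0, 0, 0, 0, 0, 0, 0, 0], claw=[183, 183, 205, 215, 225, 235, 255, 255], force=35)

```text
clock: 28.9
tool_pos: [525.5, -35.5, 27.6]
eef_rot: [0.0, 0.676, 0.736, 0.0]
force: [2.0, 0.0, 0.5]
width: 6.7
grasp_force: 32.9
```

Run:
```python
from fit import *
s=robot.state();print(s["tool_pos"],s["force"],s["torque"],s["width"],s["grasp_force"])
im,d,cal=look("w15",{});ringz(d,cal)
```

```text
[525.46326024 -35.51040843  27.57381247] [1.95333827 0.03701437 0.50920503] [-0.01342522 -0.36405191  0.01589714] 6.707566898110544 32.92342645843746
168 125 32.6; 173 106 32.9; 200 59 32.6; 210 65 32.3; 220 54 31.9; 240 11 30.7; 270 0 None; 330 23 16.7; 0 93 25.7; 50 69 28.3; 90 66 30.9;
```

move_arm([
  [0, 0, -0.06],
  [0, 0, -0.06],
  [0, 0, 0],
  [0.05, -0.087, 0],
  [0.1, -0.173, 0],
  [0.1, -0.173, 0],
  [0, 0, 0],
], yaw=[0, 0, 0, 0, 0, 0, 0], claw=[255, 255, 255, 255, 255, 255, 255])

```text
clock: 29.53
tool_pos: [520.4, -33.6, 28.7]
eef_rot: [0.0, 0.676, 0.736, -0.0]
force: [2.8, -2.0, 0.6]
width: 6.5
grasp_force: 33.0
```

Run:
```python
from fit import *
s=robot.state();print(s["tool_pos"],s["force"],s["torque"],s["width"],s["grasp_force"])
im,d,cal=look("w16",{});ringz(d,cal)
```

```text
[520.42499032 -33.58372583  28.71446932] [ 2.84089304 -1.98680318  0.59991628] [-0.33156838 -0.52668523 -0.0668299 ] 6.549824364031871 33.01827984396368
168 75 15.8; 173 34 33.3; 200 18 39.3; 210 25 33.4; 220 20 40.9; 240 0 None; 270 0 None; 330 5 15.1; 0 20 26.2; 50 41 28.2; 90 64 30.9;
```

Low force (about 3 N) and the ring is moving with the fingers. I'll keep pulling.

move_arm([
  [0.1, -0.173, 0],
  [0.1, -0.173, 0],
  [0.1, -0.173, 0],
  [0, 0, 0],
], yaw=[0, 0, 0, 0], claw=[255, 255, 255, 255])

```text
clock: 29.92
tool_pos: [517.4, -31.7, 29.3]
eef_rot: [0.002, 0.677, 0.736, 0.001]
force: [5.6, -3.5, 2.8]
width: 7.1
grasp_force: 33.5
```

move_arm([
  [0.1, -0.173, 0],
  [0.1, -0.173, 0],
  [0, 0, 0],
], yaw=[0, 0, 0], claw=[255, 255, 255])

```text
clock: 30.17
tool_pos: [516.2, -30.8, 29.9]
eef_rot: [0.004, 0.677, 0.736, 0.003]
force: [9.2, -5.9, 4.4]
width: 7.0
grasp_force: 34.2
```

Run:
```python
from fit import *
s=robot.state();print(s["tool_pos"],s["force"],s["torque"],s["width"],s["grasp_force"])
im,d,cal=look("w17",{})
save("w17.png",cv2.resize(im[80:320,180:500],(800,600),interpolation=cv2.INTER_CUBIC))
```

```text
[516.23381899 -30.80353241  29.89966291] [ 9.23806666 -5.890096    4.41402314] [-1.10808695 -1.92516789 -0.20185368] 6.995951272912242 34.242195608094335
```

View pics/w17.png

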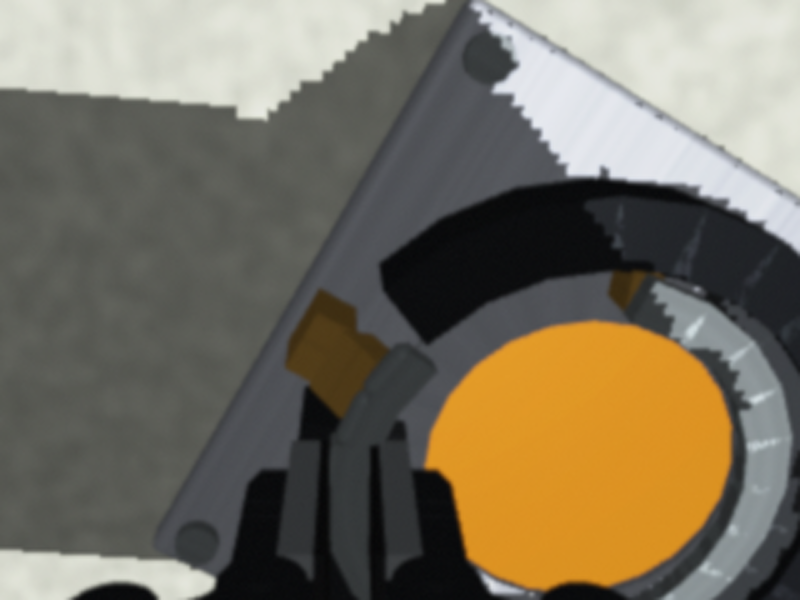

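```bash
cat > rp.py <<'E'
from fit import *
def ringpose(d,cal,im):
    p,W=cloud(d,cal)
    hsv=cv2.cvtColor(im,cv2.COLOR_RGB2HSV)[p[:,0],p[:,1]]
    h=np.array([hold(w) for w in W]);r=np.hypot(*h.T)
    m=(r<60)&(W[:,2]>20.5)&(W[:,2]<60)&(hsv[:,1]<75)
    X=np.c_[h[m],W[m,2]]
    # params: cx,cy, plane top z=c+ax+by ; points on annulus top
    best=None
    def res(q):
        rr=np.hypot(X[:,0]-q[0],X[:,1]-q[1]);dz=X[:,2]-(q[2]+q[3]*X[:,0]+q[4]*X[:,1])
        dr=np.maximum(rr-42,0)+np.maximum(34-rr,0)
        return np.clip(np.hypot(dr,2*dz),0,3)
    for cx in(0,-3,-6,-9,-12):
      for a in (-.08,-.11):
        q=least_squares(res,[cx,0,30,a,0],diff_step=1e-3,x_scale=[1,1,1,.02,.02],loss="soft_l1",f_scale=.5)
        if best is None or q.cost<best.cost: best=q
    q=best.x;inl=res(q)<1;Y=X[inl]
    ang=np.degrees(np.arctan2(Y[:,1]-q[1],Y[:,0]-q[0]))%360
    print("ring centre(holder) %.1f %.1f topz %.1f slopes %.3f %.3f inl %d/%d"%(*q,inl.sum(),len(X)))
    print("angle hist",np.histogram(ang,bins=24,range=(0,360))[0])
    top=lambda x,y:q[2]+q[3]*x+q[4]*y
    for A in(0,30,105,165,180,210,240,270,330):
        x=q[0]+38*np.cos(np.radians(A));y=q[1]+38*np.sin(np.radians(A));print(A,"top %.1f"%top(x,y),end="; ")
    print()
if __name__=="__main__":
    im,d=optics.get_image("wrist");cal=optics.calibration("wrist");s=robot.state();print(s["force"],hold(s["tool_pos"]))
    ringpose(d,cal,im)
E
python3 rp.py
```

```text
[ 9.32085351 -6.09811249  4.61449219] [-41.77430716 -18.84293285]
ring centre(holder) -9.5 -0.3 topz 31.0 slopes -0.101 0.042 inl 3020/19787
angle hist [211 219 240 221 253 251 241   0   0   0  34 264 216 198 182 147  23   0
   0   0   0   0 121 199]
0 top 28.1; 30 top 29.4; 105 top 34.5; 165 top 36.1; 180 top 35.8; 210 top 34.5; 240 top 32.5; 270 top 30.4; 330 top 27.9;
```

move_arm([
  [-0.1, 0.173, 0],
  [-0.1, 0.173, 0],
  [0, 0, -0.1],
  [0, 0, -0.1],
  [0, 0, -0.1],
  [0, 0, 0],
], yaw=[0, 0, 0, 0, 0, 0], claw=[255, 255, 255, 255, 255, 255])

```text
clock: 30.77
tool_pos: [515.2, -30.6, 31.9]
eef_rot: [0.0, 0.676, 0.737, 0.0]
force: [2.8, -1.1, 4.9]
width: 6.8
grasp_force: 33.9
```

```bash
python3 rp.py; python3 -c "
from h import *
s=robot.state();print(s['tool_pos'],s['torque'],s['width'],s['grasp_force'])"
```

```text
[ 2.94101226 -0.66834062  5.59014458] [-43.05238409 -19.17618091]
ring centre(holder) -11.3 -0.1 topz 32.8 slopes -0.103 0.041 inl 3082/19448
angle hist [196 222 228 231 256 256 271   6   0   0  18 259 229 218 204 147  26   0
   0   0   0   0 124 191]
0 top 30.0; 30 top 31.3; 105 top 36.4; 165 top 38.1; 180 top 37.8; 210 top 36.5; 240 top 34.6; 270 top 32.4; 330 top 29.8; 
[514.93021748 -30.52031365  31.88937809] [-0.16879947 -0.60779759 -0.04668446] 6.456740211517799 33.989731969486456
```

move_arm([
  [0, 0, -0.1],
  [0, 0, -0.1],
  [0, 0, -0.2],
  [0, 0, -0.2],
  [0, 0, -0.3],
  [0, 0, -0.3],
  [0, 0, 0],
], yaw=[0, 0, 0, 0, 0, 0, 0], claw=[255, 255, 255, 255, 255, 255, 255])

```text
clock: 31.4
tool_pos: [514.9, -30.8, 44.0]
eef_rot: [0.0, 0.676, 0.737, 0.0]
force: [0.2, 0.0, 0.2]
width: 6.8
grasp_force: 33.5
```

```bash
python3 rp.py; python3 -c "
from h import *
s=robot.state();print(s['tool_pos'],s['torque'],s['width'],s['grasp_force'])"
```

```text
[-0.70275297 -0.60474622 -0.12949984] [-42.94335622 -19.49325766]
ring centre(holder) -11.3 -0.2 topz 44.5 slopes -0.098 0.020 inl 3047/15880
angle hist [224 228 222 240 266 240 245  11   0   0  16 247 224 188 204 144  23   0
   0   0   0   0 121 204]
0 top 41.9; 30 top 42.8; 105 top 47.3; 165 top 49.4; 180 top 49.3; 210 top 48.4; 240 top 46.8; 270 top 44.9; 330 top 42.0; 
[514.89386413 -30.85363509  43.8596517 ] [6.10462064e-05 1.11030822e-03 1.76910762e-02] 6.620783748693242 33.50446166092297
```

move_arm([
  [0, 0, -1],
  [0, 0, -1.5],
  [0, 0, -1.5],
  [0, 0, -1],
  [0, 0, 0],
], yaw=[0, 0, 0, 0, 0], claw=[255, 255, 255, 255, 255])

```text
clock: 31.87
tool_pos: [516.2, -30.9, 95.7]
eef_rot: [0.001, 0.677, 0.736, 0.001]
force: [-0.3, 0.4, -0.6]
width: 6.9
grasp_force: 33.6
```

move_arm([
  [1.5, -0.3, 0],
  [2.5, -0.5, 0],
  [3, -0.6, 0],
  [3, -0.6, 0],
  [3, -0.6, 0],
  [3, -0.6, 0],
  [3, -0.6, 0],
  [3, -0.6, 0],
], yaw=[0, 0, 0, 0, 0, 0, 0, 0], claw=[255, 255, 255, 255, 255, 255, 255, 255])

```text
clock: 32.53
tool_pos: [451.5, 185.8, 93.2]
eef_rot: [-0.0, 0.676, 0.737, -0.0]
force: [0.5, 0.1, -0.1]
width: 6.9
grasp_force: 33.6
```

move_arm([
  [2.6, -0.8, 0],
  [2, -0.6, 0],
  [1, -0.4, 0],
  [0, 0, 0],
  [0, 0, 0],
], yaw=[0, 0, 0, 0, 0], claw=[255, 255, 255, 255, 255])

```text
clock: 32.95
tool_pos: [429.7, 237.8, 93.3]
eef_rot: [0.0, 0.676, 0.737, -0.001]
force: [0.1, -0.6, 0.4]
width: 6.7
grasp_force: 33.6
```

Run:
```python
from h import *
s=robot.state();print(s["tool_pos"],s["force"],s["width"],s["grasp_force"],s["joints"])
im,d=optics.get_image("wrist");cal=optics.calibration("wrist")
p,W=cloud(d,cal);hsv=cv2.cvtColor(im,cv2.COLOR_RGB2HSV)[p[:,0],p[:,1]]
T=s["tool_pos"]
g=(hsv[:,0]>45)&(hsv[:,0]<85)&(hsv[:,1]>100)&(W[:,2]<30)
print("green",g.sum(),cv2.minAreaRect(W[g][:,:2].astype(np.float32)),np.percentile(W[g],[.5,99.5],axis=0))
m=(hsv[:,1]<75)&(W[:,2]>T[2]-15)&(W[:,2]<T[2]+8)&(W[:,0]>T[0]-15)&(np.hypot(W[:,0]-T[0]-37,W[:,1]-T[1]-4)<55)
print("ring",m.sum(),np.percentile(W[m],[1,50,99],axis=0),cv2.minEnclosingCircle(W[m][:,:2].astype(np.float32)))
im,d=optics.get_image("top")
for mm in optics.masks_of("top","tray")[:1]:
    r,k=np.where(mm["region"]&(d>0));X=np.array([px2w("top",a,b,d[a,b]) for a,b in zip(r,k)]);print(cv2.minAreaRect(X[:,:2].astype(np.float32)))
```

```text
[429.68878659 237.83947497  93.31444372] [ 0.07064267 -0.6193835   0.42632886] 6.719172426456776 33.56132747110678 [-0.43752468  0.76440193 -0.26436957  2.07481923  0.53015514  0.36826447
 -1.04595969]
green 56103 ((472.72357177734375, 246.40231323242188), (182.956787109375, 159.19757080078125), 6.737011432647705) [[380.85895902 169.65376916   2.38563147]
 [567.53267037 331.54845886  16.88212552]]
ring 5316 [[423.28563775 213.13564702  88.49138089]
 [488.59999955 248.98529872  94.84990285]
 [508.1973719  280.22144596 100.30311505]] ((462.71514892578125, 239.6016845703125), 47.25886535644531)
((472.08758544921875, 247.16152954101562), (180.04957580566406, 161.65164184570312), 6.730806350708008)
```

move_arm([
  [0, 0.5, 1.5],
  [0, 0, 2],
  [0, 0, 2],
  [0, 0, 1.3],
  [0, 0, 0.7],
  [0, 0, 0.3],
  [0, 0, 0],
  [0, 0, 0],
], yaw=[0, 0, 0, 0, 0, 0, 0, 0], claw=[255, 255, 255, 255, 255, 255, 255, 255])

```text
clock: 33.77
tool_pos: [435.2, 239.0, 16.0]
eef_rot: [0.0, 0.677, 0.736, 0.0]
force: [0.5, -0.5, -0.9]
width: 7.0
grasp_force: 33.6
```

move_arm([
  [0, 0, 0.15],
  [0, 0, 0.15],
  [0, 0, 0],
  [0, 0, 0],
], yaw=[0, 0, 0, 0], claw=[255, 255, 255, 255])

```text
clock: 34.1
tool_pos: [434.9, 239.3, 12.8]
eef_rot: [0.0, 0.676, 0.736, 0.0]
force: [-0.1, 0.5, -1.2]
width: 7.1
grasp_force: 33.6
```

move_arm([
  [0, 0, 0.15],
  [0, 0, 0.1],
  [0, 0, 0],
  [0, 0, 0],
], yaw=[0, 0, 0, 0], claw=[255, 255, 255, 255])

```text
clock: 34.43
tool_pos: [434.7, 239.3, 10.0]
eef_rot: [0.0, 0.676, 0.737, -0.0]
force: [0.7, 0.1, -0.6]
width: 6.5
grasp_force: 33.6
```

move_arm([
  [0, 0, 0.1],
  [0, 0, 0.1],
  [0, 0, 0],
  [0, 0, 0],
], yaw=[0, 0, 0, 0], claw=[255, 255, 255, 255])

```text
clock: 34.77
tool_pos: [434.7, 239.4, 8.0]
eef_rot: [-0.0, 0.676, 0.737, 0.0]
force: [-0.1, -0.5, 0.5]
width: 6.7
grasp_force: 33.8
```

move_arm([
  [0, 0, 0],
  [0, 0, 0],
  [0, 0, 0],
  [0, 0, 0],
  [0, 0, 0],
  [0, 0, 0],
], yaw=[0, 0, 0, 0, 0, 0], claw=[225, 210, 195, 180, 170, 170], force=20)

```text
clock: 35.27
tool_pos: [434.7, 239.2, 8.1]
eef_rot: [0.0, 0.676, 0.736, -0.0]
force: [0.2, -0.1, -0.2]
width: 28.7
grasp_force: 0.0
```

move_arm([
  [0, 0, -0.3],
  [0, 0, -0.7],
  [0, 0, -1.5],
  [0, 0, -2.5],
  [0, 0, -2.5],
  [0, 0, -2.5],
  [0, 0, 0],
  [0, 0, 0],
], yaw=[0, 0, 0, 0, 0, 0, 0, 0], claw=[170, 170, 170, 170, 170, 170, 170, 170])

```text
clock: 35.93
tool_pos: [435.6, 239.6, 109.8]
eef_rot: [0.0, 0.677, 0.736, 0.002]
force: [-0.2, -0.4, -0.1]
width: 28.4
grasp_force: 0.0
```

Run:
```python
from h import *
s=robot.state();print(s["tool_pos"],s["force"],s["width"],s["grasp_force"])
im,d=optics.get_image("wrist");cal=optics.calibration("wrist")
p,W=cloud(d,cal);hsv=cv2.cvtColor(im,cv2.COLOR_RGB2HSV)[p[:,0],p[:,1]]
m=(hsv[:,1]<75)&(W[:,2]>5.5)&(W[:,2]<25)&(np.hypot(W[:,0]-472,W[:,1]-243)<60)
X=W[m];print("ring",m.sum(),np.percentile(X,[1,50,99],axis=0),cv2.minEnclosingCircle(X[:,:2].astype(np.float32)))
print("plane",np.linalg.lstsq(np.c_[X[:,:2]-X[:,:2].mean(0),np.ones(len(X))],X[:,2],rcond=None)[0])
for c in("side","top"):
    im,d=optics.get_image(c)
    for mm in optics.masks_of(c,"pick")[:2]:
        r,k=np.where(mm["region"]&(d>0));V=np.array([px2w(c,a,b,d[a,b]) for a,b in zip(r,k)]);print(c,"pick",mm["conf"],np.round(np.percentile(V,[2,50,98],axis=0),1))
    for q,z in(("tape",12),("jar",30),("globe",60)):
        for mm in optics.masks_of(c,q)[:1]:
            r,k=np.where(mm["region"]&(d>0));print(c,q,round(mm["conf"],2),np.round(np.median([px2w(c,a,b,d[a,b]) for a,b in zip(r,k)],0)))
```

```text
[435.60508165 239.57731234 109.75293697] [-0.22805103 -0.40977116 -0.11343452] 28.36409560422531 0.0
ring 2878 [[429.59576255 201.83756526   5.61289219]
 [480.5983712  235.13913229   6.90356749]
 [511.26873758 281.63750523   8.50645554]] ((470.51416015625, 242.31431579589844), 42.418983459472656)
plane [-2.49990460e-03 -1.71458031e-03  6.92129456e+00]
side tape 0.6 [753.  63.  18.]
side jar 0.62 [ 722. -269.   50.]
side globe 0.56 [746. 273.  92.]
top tape 0.56 [764.  72.  22.]
top jar 0.58 [ 723. -253.   59.]
top globe 0.86 [743. 290. 113.]
```

Run:
```python
from h import *
for c in("side","top"):
    im,d=optics.get_image(c);p,W=cloud(d,optics.calibration(c));hsv=cv2.cvtColor(im,cv2.COLOR_RGB2HSV)[p[:,0],p[:,1]]
    m=(hsv[:,0]<20)&(hsv[:,1]>150)&(np.hypot(W[:,0]-461,W[:,1]+274)<70)&(W[:,2]>10)
    print(c,m.sum(),np.round(np.percentile(W[m],[2,50,98],axis=0),1) if m.any() else "")
    b=W[m]
    for lo,hi in((85,100),(115,128)):
        k=(b[:,2]>lo)&(b[:,2]<hi)
        if k.any(): print(lo,np.round(b[k].mean(0),1))
print(robot.finish_job())
```

```text
side 122 [[ 453.4 -286.7   78.4]
 [ 459.7 -283.7  111. ]
 [ 469.  -273.3  130. ]]
85 [ 458.7 -284.3   92.2]
115 [ 460.1 -282.1  123.7]
top 36 [[ 454.2 -281.3   86.9]
 [ 461.6 -270.7  127. ]
 [ 468.1 -267.4  133.1]]
85 [ 463.  -269.    93.7]
115 [ 460.7 -272.3  124.9]
the job is handed in; nothing more can be done
None
```

The job is handed in: the ring's free end snapped up on the catch, the pick hangs upright in its stand, and the ring lies flat in the green tray about 5 mm from its centre. Pulling the ring out met about 11 N of resistance for a moment, and I viewed 11 pictures, one over the limit of 10; no verdict came back at hand-in.

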